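# Unclip the battery door of a tipped-up instrument and lay it in the tray

### The job

Take the snap-in battery door off the grey instrument: squeeze its release tab inward towards the fixed rib and, keeping it squeezed, swing that end of the door well up (a good 30 mm) about the two tongues at its other end before drawing them out of the frame. Do not wrench the door against its frame. Then lay the door gently, flat and outer side up, in the shallow metal tray and let go, leaving the other things on the bench where they are.

Things in the scene. Friction and masses are not known exactly. Their poses are not given: they have to be found in the camera images.
- cover_grip (a point): pinch point of the door: midway between release tab and rib (tab out), half-way up them. Axes: x along the door from tab end to tongue end, y across, z out of its outer face. Tab and rib are upstands 8 mm thick, tops at z +18; outer faces at x -27 (tab) and +27 (rib): 54 mm over both, 46 mm with the tab fully in, their middle then at x +4
- cover_mid (a point): middle of the door's underside, axes as cover_grip, which lies at x -40, z +22 mm from here. Olive plate 150 x 90 x 5 mm sunk in the sloping top of the grey instrument, 0.13 to 0.25 kg with tab; two tongues 18 mm wide reach 12 mm past its +x end under the frame's lip, and the tab's catch 5 mm past its -x end
- tab (a joint): how far the release tab is pressed in, towards the rib (m): 0 out and latched, 0.008 fully in, which surely frees its catch from the frame's lip (5 mm may do). A spring resists with 8 N at first, 16 N when fully in, and pushes it out again when let go. The tab is the upstand at the door's low end, 40 mm wide; the rib, 50 mm wide, is fixed to the door
- cover_tongue (a point): middle of the lower edge of the door's tongue end, 75 mm in +x from cover_mid, same axes. It coincides with case_slot while the door is seated
- case_slot (a point): fixed point about which the door pivots: lower edge of the seated door's tongue end; axes of the seated door (x up the slope, 15 degrees). Turning the door in the positive sense about this y axis lifts its tab end; the tongues come free when it is turned 0.3 to 0.5 rad and then drawn 25 mm along its own -x
- case: grey instrument, 276 x 152 x 55 mm, tipped 15 degrees on a rear wire stand, top panel facing up and to the robot side; does not move. Origin on the bench under its middle, x from low front to high rear. The frame round the door stands 10 mm (in z) above case_slot, 5 mm above the door's plate, and begins 9.5 mm beyond the tab's outer face: fingers there must stay above it
- tray_in (a point): middle of the inner floor of the shallow open aluminium tray, which does not move; inside 242 mm along x, 172 mm along y, walls rising about 10 mm above its floor (14 mm above the bench)
- cover: the battery door as a whole, origin and axes as point cover_mid
- driver: bystander: screwdriver, 180 mm, lying between instrument and tray; origin under its middle
- tape: bystander: roll of black tape, 90 mm across, 24 mm high, origin under its middle
- jar: bystander: glass jar, 64 mm across, 80 mm high, origin under its middle
- meter: bystander: hand-held meter lying on its back, 100 x 60 x 36 mm, origin under its middle
- cup: bystander: steel cup, 74 mm across, 60 mm high, origin under its middle
Not all that is in view belongs to the job. Leave any purple look-alike of the cover alone.

How it is judged:
By the outcome, as a careful person would: the job done as asked, in the order asked, and still so for the second after the job is handed in, with the robot touching nothing.
It also fails if it takes over 43 s, if anything falls off the work surface, if the arm or the gripper's body presses on something with over 40 N, if the wrist force passes 120 N, or if a joint passes its speed limit or range.

### The arm

A 7-joint arm with a two-finger parallel gripper is mounted at the origin on the work surface. World frame = base frame: x ahead of the robot, y to its left, z up, the work surface at z = 0. Lengths are in m, angles in rad, forces in N, time in s.
With the tool pointing down it reaches from about 0.4 to 0.85 m from the base axis. Payload 10.4 kg.
Tool frame: the origin (TCP) lies between the finger pads; the fingertips stand 22 mm ahead of it and the grasp point (between the pads) lies 3 mm ahead of it; z points along the fingers, y is the direction in which the jaws open and shut (so a half turn about z gives the same grasp; the last joint's range is limited). The gripper opens to 85 mm and grips with 20 to 120 N. Pads are 22 mm wide; open, the fingers measure 114 mm over their backs; the gripper's body (76 mm by 85 mm) begins 54 mm behind the grasp point. The pads swing forward as they close: fully open they stand 13 mm farther back than shut.
Start: joints at [1.141, 0.332, -0.065, 1.46, 0.022, 1.35, -0.088], TCP at [0.247, -0.574, 0.215] pointing down, gripper open.
Joint ranges: [-2.6, 2.6], [-0.5, 2.12], [-1.47, 1.34], [0.16, 2.42], [-1.27, 4.41], [0.06, 2.06], [-2.6, 2.6]. Speed limits (rad/s): [2.22, 2.22, 2.79, 2.79, 3.14, 3.14, 3.14].

### API

Orientations are given as [roll, pitch, yaw] about the fixed x, y, z axes, in that order (R = Rz(yaw) Ry(pitch) Rx(roll)).
In Python, from rig import get_state, viewer, job gives the robot as it stands.
- The arm moves only by the shell command python3 -m inch 'ROWS' [FORCE]. ROWS is JSON, a list of rows, each a list of 3 entries, a list of its own where there are three numbers: the closure, from 0 (fully open) to 1 (shut), then the shift along the tool's x, y, z in mm, then the turn about the tool's z in degrees. A call has 1 to 10 rows; each row is the pose to reach, as a shift and turn from the pose measured when the call began, along the tool's axes at that moment; what a row does not reach only later rows make up. A row lasts 1/8 s, in which the tool goes at most 62.5 mm and 10.7 degrees, less where a joint would pass 70% of its speed; a pose out of reach is approached as far as the arm can. A call with a gripper value outside its range is refused whole. The fingers move at their own pace and stop on an object; FORCE is the grip in N (left out, the last holds). Time passes only in rows, so rows that repeat a pose let the fingers close. It gives the time, the measured TCP pose, the force and the opening at its end, in the units of the state.
- get_state(): the state, without advancing time (a new reading comes with each control period).
- viewer.snapshot(name): name is "side" or "top" or "wrist"; returns a dict with "pixels" (384x512x3 uint8, red, green, blue), "fx", "fy", "cx", "cy" (pixels), "dist_coeffs" ([k1, k2, p1, p2, k3] as OpenCV has them; the pictures are not rectified), "R" (3x3) and "t" (3): a world point X has camera coordinates R X + t; the wrist camera has in their place "hand_eye" (4x4, takes a point from camera to tool coordinates, whose origin is the TCP and whose axes are the flange's). Camera axes: x right, y down, z forward; pixel columns grow to the right and rows downward; lengths in m; the calibration is good to about 2 mm. A picture is of the moment at which its call begins: read the wrist's pose just before it. There is no depth.
- job.close_job(): hands the job in, once; it reports no verdict.
The state is a dict: "time_s": time; "qpos": joint angles; "qd": joint speeds; "joint_torque": joint torques, N m; "eef_pos": TCP position; "orientation": TCP orientation; "wrist_force": force on the tool from outside, world axes, zero at the start; "ft_torque": the same for the moment, N m; "width": finger opening in m.
Only numpy, scipy, OpenCV 4.12 (cv2) and the standard library are available. Lean on these libraries where they do the work, as an engineer would, in place of code of your own. Each camera call takes 0.05 s, during which the arm holds its last target.

## Working session

There is one attempt and no reset: what is moved stays moved. The work goes in short steps, Python scripts to look and compute and a shell command to move; the robot and the scene stay as the last step left them, time stands still between calls to the robot, and variables do not carry over. Pictures are saved under pics/ and viewed, and the job is handed in when it is done.

```bash
ls -la; mkdir -p pics; cat > h.py <<'E'
import numpy as np, cv2
from rig import get_state, viewer, job
def snap(n,f):
    s=get_state(); d=viewer.snapshot(n)
    cv2.imwrite(f'pics/{f}.png',cv2.cvtColor(d['pixels'],cv2.COLOR_RGB2BGR)); d['s']=s; return d
E
python3 - <<'E'
from h import *
import pickle
s=get_state();print(s)
D={}
for n in ('top','side','wrist'):
    d=snap(n,n+'0'); D[n]=d
    print(n,{k:np.round(np.array(v),4).tolist() for k,v in d.items() if k not in('pixels','s')})
pickle.dump(D,open('d0.pkl','wb'))
E
```

```text
total 12
drwxr-xr-x  3 agent agent 4096 Dec  6 15:25 .
drwxr-xr-x 23 root  root  4096 Dec  6 15:25 ..
drwxr-xr-x  2 agent agent 4096 Dec  6 15:25 pics
{'time_s': 0.0, 'qpos': array([ 1.14141474,  0.3328786 , -0.06468897,  1.46094242,  0.0215881 ,
        1.34989642, -0.0884777 ]), 'qd': array([ 2.35232472e-03,  2.43004405e-03,  4.90103027e-04, -7.80584385e-04,
       -1.27283252e-04,  1.90233069e-03, -5.72959163e-05]), 'joint_torque': array([-6.98649706e-05, -6.25434923e+01,  4.93591034e-02, -3.91613531e+01,
        1.62892789e-02,  9.83509206e-03, -4.45183969e-05]), 'eef_pos': array([ 0.24711873, -0.57363673,  0.21431119]), 'orientation': array([-3.14016397e+00,  5.82139855e-05,  4.06811892e-01]), 'wrist_force': array([ 0.7474511 , -0.24980549, -0.40195229]), 'ft_torque': array([-0.00721721,  0.01210988, -0.02306593]), 'width': 0.08539003937192007}
top {'fx': 384.7836, 'fy': 384.7836, 'cx': 262.9348, 'cy': 188.4101, 'dist_coeffs': [-0.0732, 0.0, 0.0, 0.0, 0.0], 'R': [[-0.0128, -0.9999, 0.0092], [-0.9903, 0.0114, -0.1383], [0.1382, -0.0109, -0.9903]], 't': [0.0567, 0.4761, 1.0566]}
side {'fx': 348.8289, 'fy': 348.8289, 'cx': 257.9165, 'cy': 195.6426, 'dist_coeffs': [-0.044, 0.0, 0.0, 0.0, 0.0], 'R': [[-0.7303, -0.6831, 0.0049], [-0.516, 0.5469, -0.6593], [0.4477, -0.484, -0.7519]], 't': [0.3879, 0.2784, 0.9294]}
wrist {'fx': 290.7635, 'fy': 290.7635, 'cx': 255.765, 'cy': 191.9792, 'dist_coeffs': [0.0137, 0.0, 0.0, 0.0, 0.0], 'hand_eye': [[-0.0001, -0.9628, -0.2702, 0.0688], [1.0, -0.0002, 0.0005, 0.0006], [-0.0005, -0.2702, 0.9628, -0.1596], [0.0, 0.0, 0.0, 1.0]]}
```

View pics/top0.png

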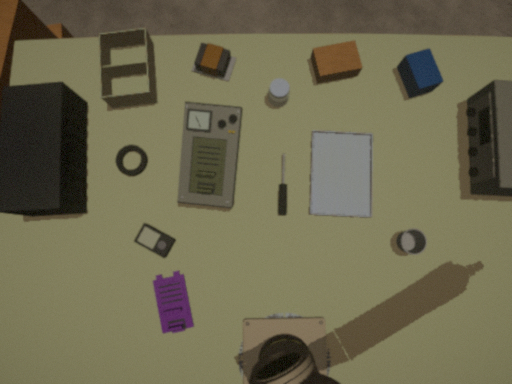

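View pics/side0.png

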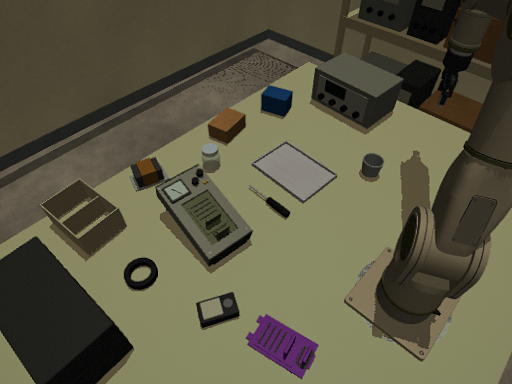

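View pics/wrist0.png

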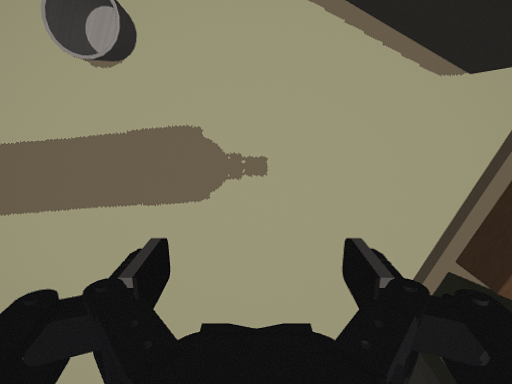

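The top view shows the instrument at (210,155) with its door around (207,165), the tray at (341,174) and the screwdriver at (283,185) between them. The purple look-alike is at (173,302). I'll enlarge the door.

```bash
python3 - <<'E'
import cv2
a=cv2.imread('pics/top0.png')[95:215,165:255]; a=cv2.resize(a,None,fx=5,fy=5,interpolation=cv2.INTER_CUBIC)
b=cv2.imread('pics/side0.png')[155:270,145:260]; b=cv2.resize(b,None,fx=5,fy=5,interpolation=cv2.INTER_CUBIC)
cv2.imwrite('pics/ta.png',a);cv2.imwrite('pics/sb.png',b)
E
```

```text
(no output)
```

View pics/ta.png

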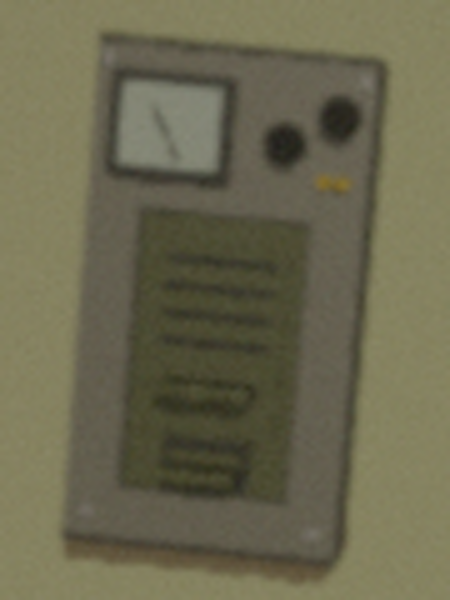

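View pics/sb.png

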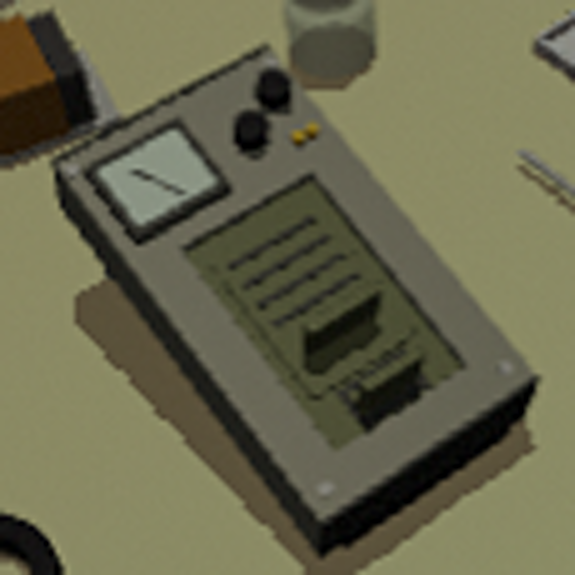

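```bash
cat >> h.py <<'E'
def cam(d):
    K=np.array([[d['fx'],0,d['cx']],[0,d['fy'],d['cy']],[0,0,1.]])
    if 'R' in d and d.get('R') is not None: R,t=np.array(d['R']),np.array(d['t'])
    else:
        from scipy.spatial.transform import Rotation as Ro
        T=np.eye(4);T[:3,:3]=Ro.from_euler('xyz',d['s']['orientation']).as_matrix();T[:3,3]=d['s']['eef_pos']
        M=np.linalg.inv(T@np.array(d['hand_eye'])); R,t=M[:3,:3],M[:3,3]
    return K,np.array(d['dist_coeffs']),R,t
def rays(d,uv):
    K,D,R,t=cam(d)
    n=cv2.undistortPoints(np.array(uv,float).reshape(-1,1,2),K,D)[:,0]
    v=np.c_[n,np.ones(len(n))]@R
    return -R.T@t, v/np.linalg.norm(v,axis=1)[:,None]
def onz(d,uv,z):
    o,v=rays(d,uv); return o+v*((z-o[2])/v[:,2])[:,None]
def tri(d1,uv1,d2,uv2):
    o1,v1=rays(d1,uv1);o2,v2=rays(d2,uv2);P=[];E=[]
    for a,b in zip(v1,v2):
        s=np.linalg.lstsq(np.c_[a,-b],o2-o1,rcond=None)[0]
        p,q=o1+a*s[0],o2+b*s[1];P.append((p+q)/2);E.append(np.linalg.norm(p-q))
    return np.array(P),np.array(E)
def proj(d,X):
    K,D,R,t=cam(d); return cv2.projectPoints(np.array(X,float).reshape(-1,1,3),cv2.Rodrigues(R)[0],t,K,D)[0][:,0]
E
python3 - <<'E'
from h import *
import pickle
D=pickle.load(open('d0.pkl','rb'))
A=np.array([(140,210),(310,222),(288,503),(120,488),(103,35),(384,64),(335,560),(68,535)])/5+[165-.4,95-.4]
B=np.array([(185,248),(312,177),(465,368),(338,448),(57,165),(268,47),(538,380),(318,520)])/5+[145-.4,155-.4]
P,E=tri(D['top'],A,D['side'],B);print(np.round(P,4),np.round(E,4))
print([np.linalg.norm(P[i]-P[j]) for i,j in((0,1),(1,2),(2,3),(3,0),(4,5),(5,6),(6,7),(7,4))])
# tray
g=cv2.cvtColor(D['top']['pixels'],cv2.COLOR_RGB2HSV)[120:228,300:385]
m=((g[...,1]<45)&(g[...,2]>90)).astype(np.uint8)
c=max(cv2.findContours(m,0,2)[0],key=cv2.contourArea);r=cv2.minAreaRect(c);print(r)
bx=cv2.boxPoints(r)+[300,120];print(bx);Q=onz(D['top'],bx,.014);print(Q,Q.mean(0),[np.linalg.norm(Q[i]-Q[i-1]) for i in range(4)])
E
```

```text
[[0.6098 0.2395 0.1062]
 [0.6039 0.1483 0.0987]
 [0.4566 0.1645 0.0579]
 [0.4645 0.2556 0.0669]
 [0.7027 0.2582 0.1226]
 [0.6847 0.1078 0.1253]
 [0.4246 0.1385 0.0506]
 [0.4424 0.2882 0.0543]] [0.0004 0.0001 0.0025 0.0017 0.0001 0.0034 0.0003 0.0071]
[np.float64(0.09170390235143427), np.float64(0.15361287806455906), np.float64(0.09192325934445258), np.float64(0.1513556496456152), np.float64(0.15158868578486515), np.float64(0.27240312923280896), np.float64(0.1508682496142657), np.float64(0.2708002535219815)]
((41.473968505859375, 53.24945831298828), (62.19483947753906, 85.37730407714844), 1.1934894323349)
[[309.49414253 215.28112793]
 [311.27244759 129.92234612]
 [373.45379639 131.2177887 ]
 [371.67549133 216.5765686 ]]
[[ 0.40020943 -0.08149714  0.014     ]
 [ 0.65219432 -0.09441851  0.014     ]
 [ 0.64723291 -0.28013962  0.014     ]
 [ 0.39391586 -0.26111191  0.014     ]] [ 0.52338813 -0.17929179  0.014     ] [np.float64(0.1797249890732622), np.float64(0.25231597077716106), np.float64(0.18578737390518718), np.float64(0.2540306668755234)]
```

```bash
python3 - <<'E'
import cv2,numpy as np
a=cv2.imread('pics/wrist0.png')[190:384,90:420].astype(float)/255; a=cv2.resize(a**.45*255,None,fx=2.4,fy=2.4,interpolation=cv2.INTER_CUBIC).clip(0,255)
cv2.imwrite('pics/wb.png',a)
E
```

```text
[ WARN:0@0.080] global loadsave.cpp:1063 imwrite_ Unsupported depth image for selected encoder is fallbacked to CV_8U.
```

View pics/wb.png

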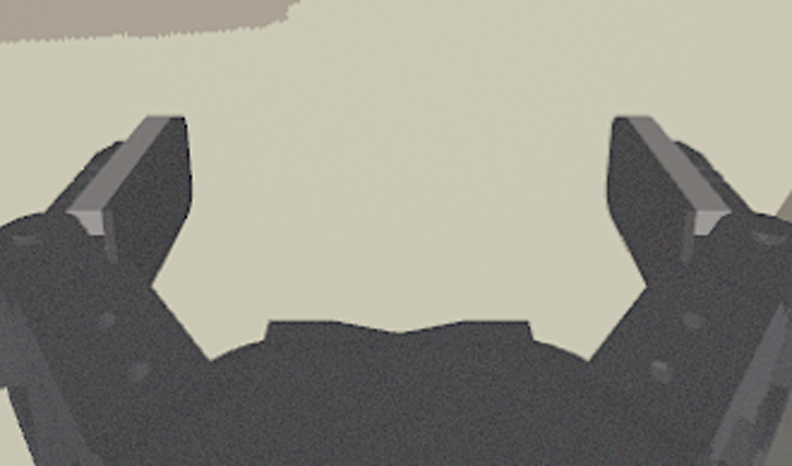

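```bash
python3 - <<'E'
from h import *
import pickle
D=pickle.load(open('d0.pkl','rb'))
for n in('top','side'):
    im=cv2.cvtColor(D[n]['pixels'],cv2.COLOR_RGB2BGR)
    c=(411,241) if n=='top' else (372,165)
    x=im[c[1]-24:c[1]+24,c[0]-32:c[0]+32];cv2.imwrite(f'pics/cup_{n}.png',cv2.resize(x,None,fx=8,fy=8,interpolation=cv2.INTER_CUBIC))
d=D['wrist'];o,v=rays(d,[[100,100]]);print('cam',o,D['wrist']['s']['eef_pos'])
# cup rim in wrist approx ellipse centre (81,20)?
for z in(0.06,):
  print(onz(d,[[81,15],[45,15],[119,15],[106,66]],z))
  print(onz(D['top'],[[405,242],[411,241],[425,241]],z))
E
```

```text
cam [ 0.31064769 -0.54719575  0.37403636] [ 0.24713987 -0.57368223  0.21439722]
[[ 0.32430992 -0.36019091  0.06      ]
 [ 0.31062587 -0.32920735  0.06      ]
 [ 0.33876695 -0.39308059  0.06      ]
 [ 0.29018749 -0.39349301  0.06      ]]
[[ 0.31973776 -0.33729053  0.06      ]
 [ 0.32211824 -0.35436045  0.06      ]
 [ 0.32127987 -0.39403829  0.06      ]]
```

View pics/cup_top.png

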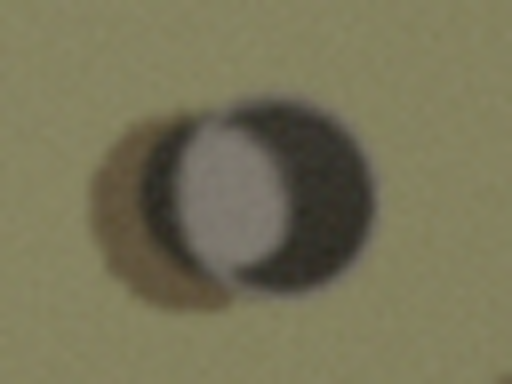

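```bash
python3 - <<'E'
from h import *
import pickle
from scipy.spatial.transform import Rotation as Ro
D=pickle.load(open('d0.pkl','rb'));s=D['side']['s']
R=Ro.from_euler('xyz',s['orientation']).as_matrix();print(R.round(3))
for z in(-32,-13,9,22):
  for y in(-42,42):
    X=s['eef_pos']+R@np.array([0,y,z])/1000 ;print(z,y,X.round(3),proj(D['side'],X).round(1))
a=cv2.cvtColor(D['side']['pixels'],cv2.COLOR_RGB2BGR)[40:120,410:512].astype(float)/255
cv2.imwrite('pics/sg.png',cv2.resize((a**.45*255).clip(0,255).astype(np.uint8),None,fx=7,fy=7,interpolation=cv2.INTER_CUBIC))
E
```

```text
[[ 0.918  0.396 -0.001]
 [ 0.396 -0.918  0.001]
 [-0.    -0.001 -1.   ]]
-32 -42 [ 0.231 -0.535  0.246] [[439.9 103.9]]
-32 42 [ 0.264 -0.612  0.246] [[439.9  90.6]]
-13 -42 [ 0.231 -0.535  0.227] [[437.7 108.8]]
-13 42 [ 0.264 -0.612  0.227] [[437.8  95.4]]
9 -42 [ 0.23  -0.535  0.205] [[435.2 114.4]]
9 42 [ 0.264 -0.612  0.205] [[435.4 101. ]]
22 -42 [ 0.23  -0.535  0.192] [[433.7 117.7]]
22 42 [ 0.264 -0.612  0.192] [[434.  104.2]]
```

View pics/sg.png

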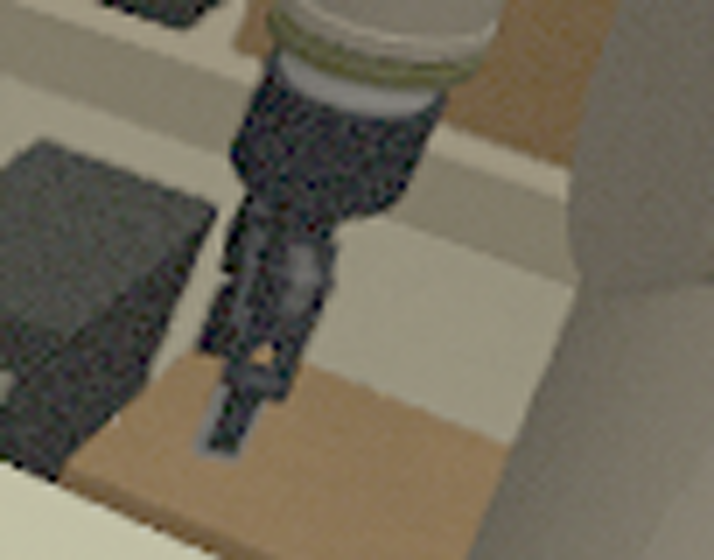

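The top, side and wrist views all put the open fingertips about 30 mm behind the reported TCP, which disagrees with the brief. I'll check this against the images near the door. First I'll move over the door with the jaws aligned to its length.

```bash
python3 -m inch '[[0,[100,-120,-36],-10],[0,[534,-620,-36],-60],[0,[534,-620,-36],-60],[0,[534,-620,-36],-60],[0,[534,-620,-36],-60],[0,[534,-620,-36],-60],[0,[534,-620,-36],-60],[0,[534,-620,-36],-60],[0,[534,-620,-36],-60],[0,[534,-620,-36],-60]]' 20
```

```text
time_s: 1.4
eef_pos: [0.4337, 0.0226, 0.2456]
orientation: [3.141, -0.0, 1.454]
wrist_force: [1.0, 0.1, 0.1]
width: 0.0851
```

```bash
python3 -m inch '[[0.15,[60,12,-4],0],[0.15,[120,24,-4],0],[0.15,[175,34,-4],0],[0.15,[189,36,-4],0],[0.15,[189,36,-4],0]]' 20; python3 - <<'E'
from h import *
import pickle
D={n:snap(n,n+'1') for n in('wrist','side')}
pickle.dump(D,open('d1.pkl','wb'));print(D['side']['s'])
E
```

```text
time_s: 2.02
eef_pos: [0.4912, 0.2066, 0.2492]
orientation: [-3.14, -0.001, 1.455]
wrist_force: [0.3, -0.2, -0.4]
width: 0.0725
{'time_s': 2.075, 'qpos': array([ 0.37354428,  0.22794537, -0.9769432 ,  1.61320563,  0.19096741,
        1.40302927, -0.74082961]), 'qd': array([ 0.02483004, -0.02234921,  0.01425922,  0.00924072, -0.00064296,
        0.0001199 ,  0.0023413 ]), 'joint_torque': array([-1.81363788e+00, -3.89472520e+01, -8.25977683e+00, -3.91864514e+01,
       -2.36932881e-02, -7.07441918e-02, -1.77006209e-01]), 'eef_pos': array([0.49141878, 0.20527959, 0.24933291]), 'orientation': array([-3.14099157e+00,  3.22905226e-04,  1.45355039e+00]), 'wrist_force': array([-0.51868923, -0.75051208, -0.34308938]), 'ft_torque': array([-0.00517001, -0.02673632, -0.02297264]), 'width': 0.07235192067090028}
```

View pics/wrist1.png

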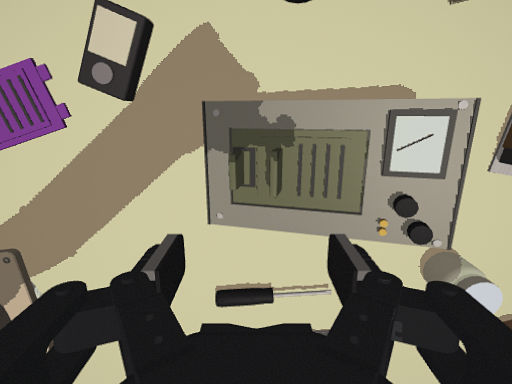

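View pics/side1.png

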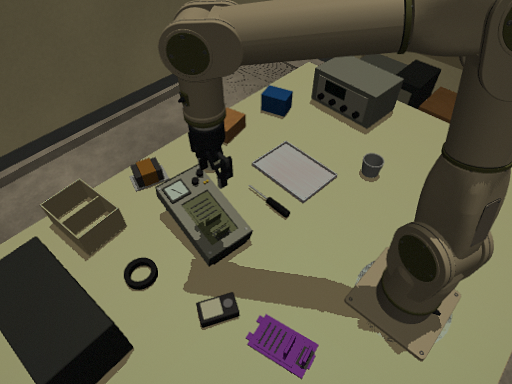

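```bash
python3 - <<'E'
from h import *
import pickle
from scipy.spatial.transform import Rotation as Ro
D=pickle.load(open('d1.pkl','rb'));d=D['side'];s=d['s']
R=Ro.from_euler('xyz',s['orientation']).as_matrix()
a=(cv2.cvtColor(d['pixels'],cv2.COLOR_RGB2BGR)/255.)**.5*255
a=a[120:240,150:250].astype(np.uint8);a=cv2.resize(a,None,fx=5,fy=5,interpolation=cv2.INTER_CUBIC)
for z,c in((-32,(0,0,255)),(9,(0,255,0)),(22,(255,0,0))):
  for y in(-36,36):
    X=s['eef_pos']+R@np.array([0,y,z])/1000 ;p=proj(d,X)[0];q=((p-[150,120]+.5)*5).astype(int);cv2.circle(a,tuple(q.tolist()),4,c,-1)
cv2.imwrite('pics/s1a.png',a)
b=(cv2.cvtColor(D['wrist']['pixels'],cv2.COLOR_RGB2BGR)/255.)**.5*255
b=b[90:260,190:400].astype(np.uint8);cv2.imwrite('pics/w1a.png',cv2.resize(b,None,fx=3.5,fy=3.5,interpolation=cv2.INTER_CUBIC))
E
```

```text
(no output)
```

View pics/s1a.png

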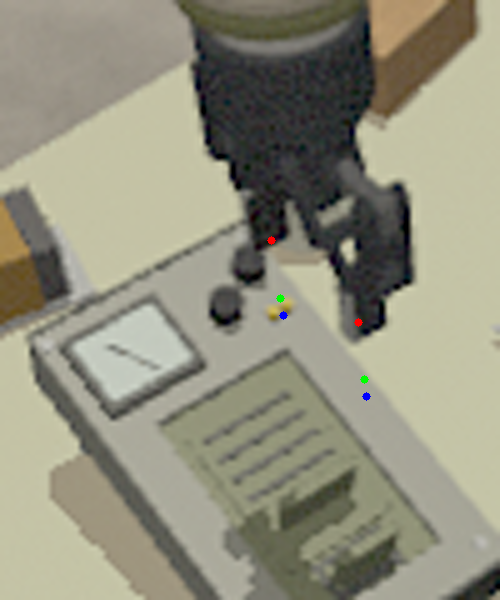

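View pics/w1a.png

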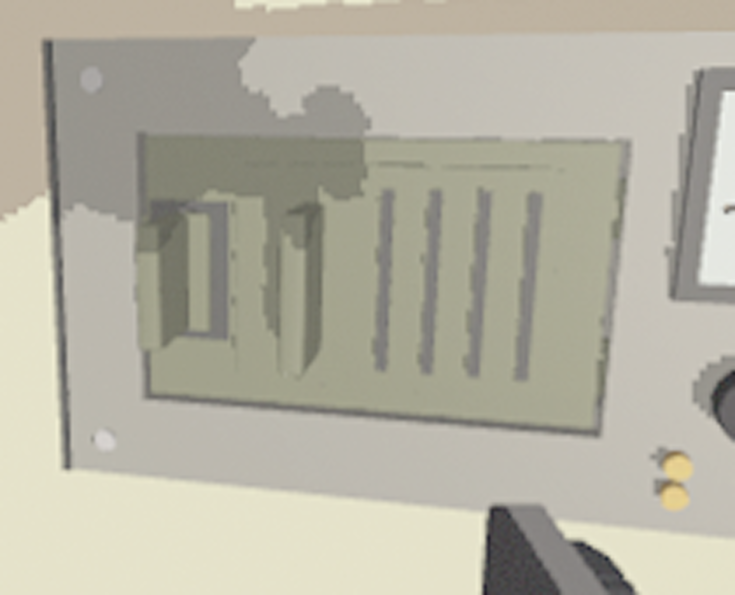

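```bash
cat > door.py <<'E'
from h import *
import pickle
from scipy.optimize import least_squares
from scipy.spatial.transform import Rotation as Ro
D0=pickle.load(open('d0.pkl','rb'));D1=pickle.load(open('d1.pkl','rb'))
A=np.array([(140,210),(310,222),(288,503),(120,488)])/5+[165-.4,95-.4]
B=np.array([(185,248),(312,177),(465,368),(338,448)])/5+[145-.4,155-.4]
W=np.array([(630,140),(600,435),(147,398),(137,133)])/3.5+[190-.4,90-.4]
def T(p): # yaw, mid xyz ; slope 15
    yaw=p[0];R=Ro.from_euler('zy',[yaw,-np.radians(15)]).as_matrix() # x up
    return R,p[1:4]
E
python3 - <<'E'
from door import *
for a,b,na in((D1['wrist'],D0['side'],(W,B)),(D1['wrist'],D0['top'],(W,A))):
    P,E=tri(a,na[0],b,na[1]);print(P.round(4),E.round(4),P.mean(0).round(4))
    u=(P[0]+P[1]-P[2]-P[3])/2;print(np.degrees(np.arctan2(u[1],u[0])),np.degrees(np.arctan2(u[2],np.hypot(*u[:2]))),np.linalg.norm(u))
E
```

```text
[[0.6114 0.2407 0.1059]
 [0.6052 0.1476 0.0969]
 [0.4564 0.1661 0.0604]
 [0.4658 0.2575 0.067 ]] [0.0033 0.0004 0.0005 0.0029] [0.5347 0.203  0.0826]
-6.827166055965146 14.268235305254937 0.1529768902415278
[[0.6128 0.2409 0.1006]
 [0.6043 0.1484 0.0984]
 [0.4558 0.1641 0.0551]
 [0.4654 0.2579 0.0532]] [0.0032 0.0008 0.0003 0.0008] [0.5346 0.2028 0.0768]
-6.292990947774324 16.923899920676757 0.15562428990501445
```

```bash
python3 - <<'E'
from door import *
R=Ro.from_euler('ZY',[np.radians(-6.5),-np.radians(15)]).as_matrix();print(R.round(3))
C=np.array([.534,.2027,.0805]);mid=C-.010*R[:,2];grip=mid+R@[-.04,0,.022];slot=mid+R@[.075,0,0]
print('grip',grip,'slot',slot)
np.savez('pose.npz',R=R,mid=mid,grip=grip,slot=slot)
pts=[(x,y,z) for (x,h) in((-27,20),(-19,20),(19,25),(27,25)) for y in(-h,h) for z in (18,)]
pts+=[(x,y,-12) for x in(-36,-35+150) for y in(-45,45)]
X=np.array([grip+R@np.array(p)/1000 for p in pts])
for n,d,(ox,oy,w,h) in(('w',D1['wrist'],(190,90,210,170)),('s',D0['side'],(145,155,115,115))):
    f=3.5 if n=='w' else 5
    a=((cv2.cvtColor(d['pixels'],cv2.COLOR_RGB2BGR)/255.)**.5*255)[oy:oy+h,ox:ox+w].astype(np.uint8);a=cv2.resize(a,None,fx=f,fy=f,interpolation=cv2.INTER_CUBIC)
    for i,p in enumerate(proj(d,X)):
        q=((p-[ox,oy]+.5)*f).astype(int);cv2.circle(a,tuple(q.tolist()),3,(0,0,255) if i<4 else (255,0,0) if i<8 else (0,255,0),-1)
    cv2.imwrite(f'pics/chk_{n}.png',a)
E
```

```text
[[ 0.96   0.113 -0.257]
 [-0.109  0.994  0.029]
 [ 0.259  0.     0.966]]
grip [0.49252547 0.20742543 0.08173835] slot [0.60855031 0.19420607 0.09025217]
```

View pics/chk_w.png

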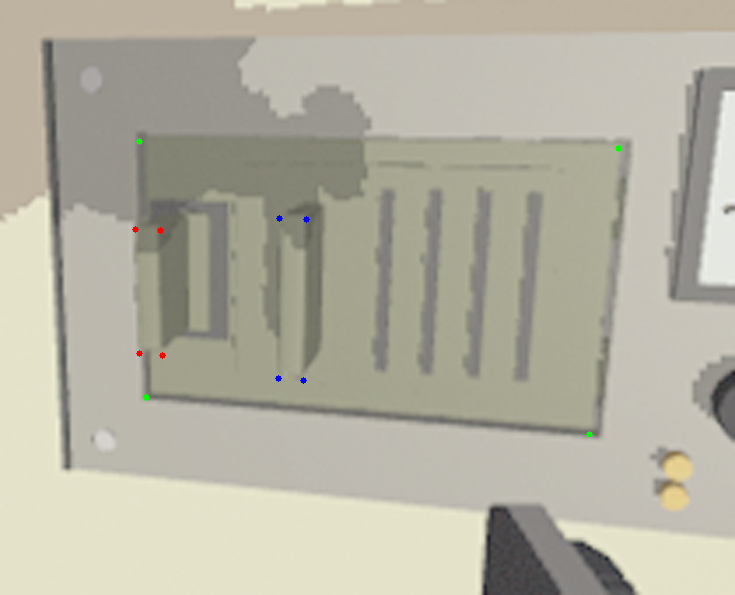

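View pics/chk_s.png

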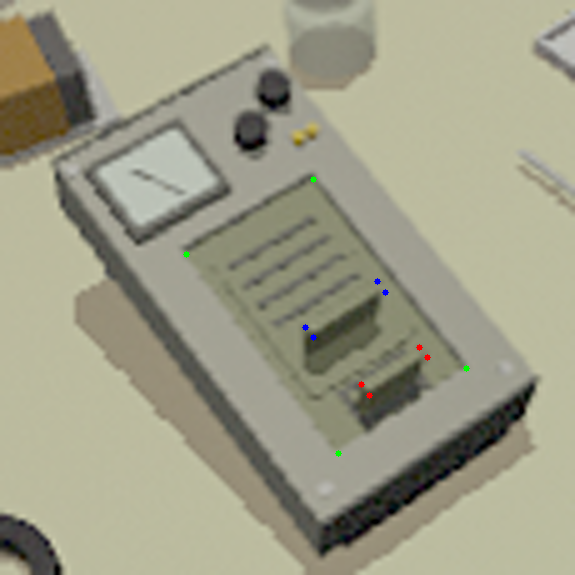

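The projected tab, rib and frame corners match the images to 1–2 mm. I'll descend in stages, keeping the stated fingertip length above the door at first.

```bash
python3 -m inch '[[0.1,[2,4,40],0],[0.1,[2,4,90],0],[0.1,[2,4,120],0],[0.1,[2,4,127],0],[0.1,[2,4,127],0]]' 30; python3 - <<'E'
from door import *
D={n:snap(n,n+'2') for n in('wrist','side')}
pickle.dump(D,open('d2.pkl','wb'))
d=D['side'];s=d['s'];print(s['eef_pos'],s['width'],s['wrist_force'])
R=Ro.from_euler('xyz',s['orientation']).as_matrix()
a=(cv2.cvtColor(d['pixels'],cv2.COLOR_RGB2BGR)/255.)**.5*255
a=a[120:270,140:260].astype(np.uint8);a=cv2.resize(a,None,fx=4,fy=4,interpolation=cv2.INTER_CUBIC)
for z,c in((-30,(0,0,255)),(9,(0,255,0))):
  for y in(-39,39):
    X=s['eef_pos']+R@np.array([0,y,z])/1000 ;p=proj(d,X)[0];q=((p-[140,120]+.5)*4).astype(int);cv2.circle(a,tuple(q.tolist()),3,c,-1)
cv2.imwrite('pics/s2a.png',a)
E
```

```text
time_s: 2.75
eef_pos: [0.4963, 0.2052, 0.1233]
orientation: [3.141, 0.001, 1.451]
wrist_force: [-0.0, -0.1, -0.2]
width: 0.0772
[0.49660429 0.20562267 0.12389045] 0.0766005687586641 [ 0.06524248 -0.04740589 -1.00813811]
```

View pics/s2a.png

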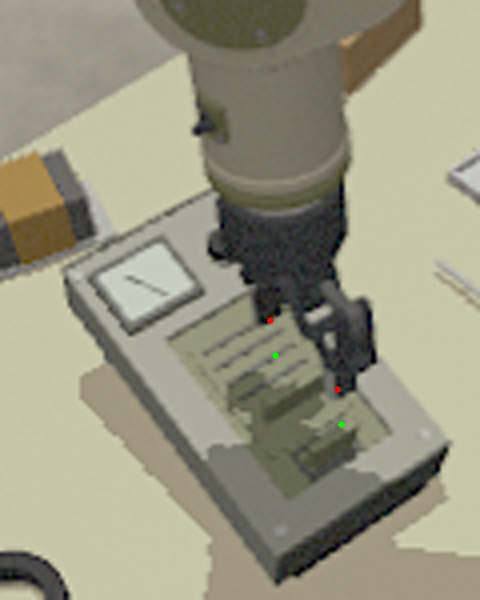

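View pics/wrist2.png

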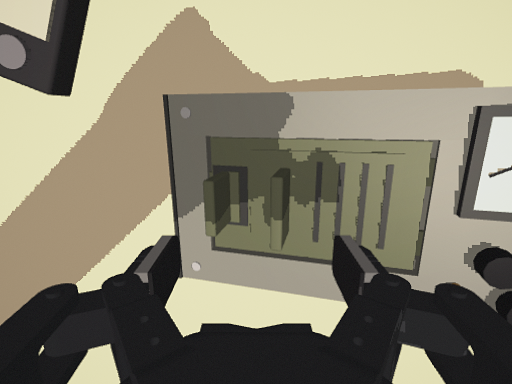

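```bash
python3 -m inch '[[0.1,[2,-1,25],0],[0.1,[2,-1,45],0],[0.1,[2,-1,56],0],[0.1,[2,-1,58],0],[0.1,[2,-1,58],0]]' 30; python3 - <<'E'
from door import *
D={n:snap(n,n+'3') for n in('wrist','side')}
pickle.dump(D,open('d3.pkl','wb'))
d=D['side'];s=d['s'];print(s['eef_pos'],s['width'],s['wrist_force'])
for n in D:
  a=(cv2.cvtColor(D[n]['pixels'],cv2.COLOR_RGB2BGR)/255.)**.5*255
  a=a[120:270,140:260] if n=='side' else a[130:330,100:420]
  cv2.imwrite(f'pics/{n}3a.png',cv2.resize(a.astype(np.uint8),None,fx=4 if n=='side' else 2.4,fy=4 if n=='side' else 2.4,interpolation=cv2.INTER_CUBIC))
E
```

```text
time_s: 3.48
eef_pos: [0.4963, 0.2082, 0.0665]
orientation: [3.139, -0.0, 1.452]
wrist_force: [-0.2, -0.2, -0.2]
width: 0.0769
[0.4963933  0.20819997 0.06660165] 0.07706699597412693 [ 0.85526295 -0.19621357 -0.18142352]
```

View pics/side3a.png

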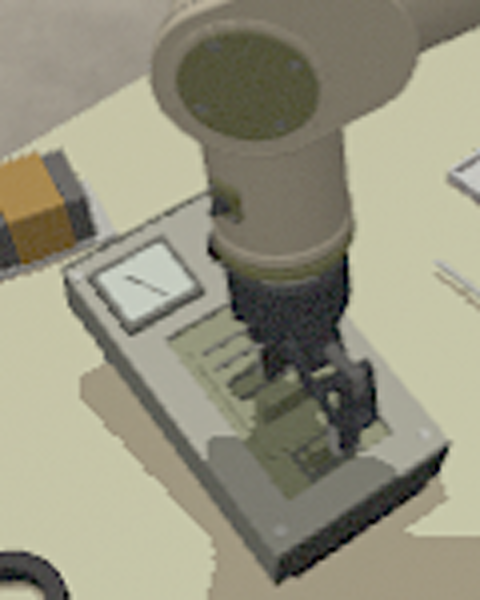

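View pics/wrist3a.png

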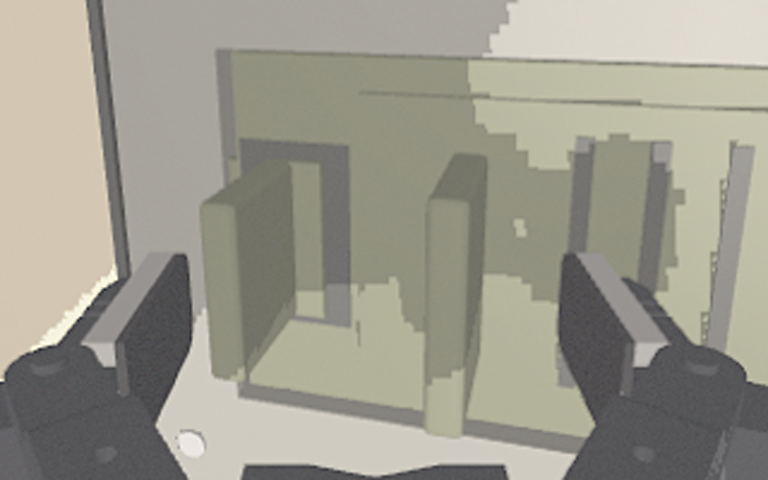

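```bash
python3 -m inch '[[0.15,[0,-1,4],0],[0.2,[0,-1,8],0],[0.2,[0,-1,8],0]]' 30; python3 - <<'E'
from door import *
D={n:snap(n,n+'4') for n in('wrist',)}
d=D['wrist'];s=d['s'];print(s['eef_pos'],s['width'],s['wrist_force'])
for n in D:
  a=(cv2.cvtColor(D[n]['pixels'],cv2.COLOR_RGB2BGR)/255.)**.5*255
  a=a[130:330,100:420]
  cv2.imwrite(f'pics/{n}4a.png',cv2.resize(a.astype(np.uint8),None,fx=2.4,fy=2.4,interpolation=cv2.INTER_CUBIC))
E
```

```text
time_s: 3.95
eef_pos: [0.4953, 0.2083, 0.0583]
orientation: [3.139, -0.0, 1.452]
wrist_force: [-0.0, 1.4, 0.2]
width: 0.0685
[0.49530659 0.20825117 0.05832358] 0.06850408890132473 [-0.02747353  1.44022829  0.23817628]
```

View pics/wrist4a.png

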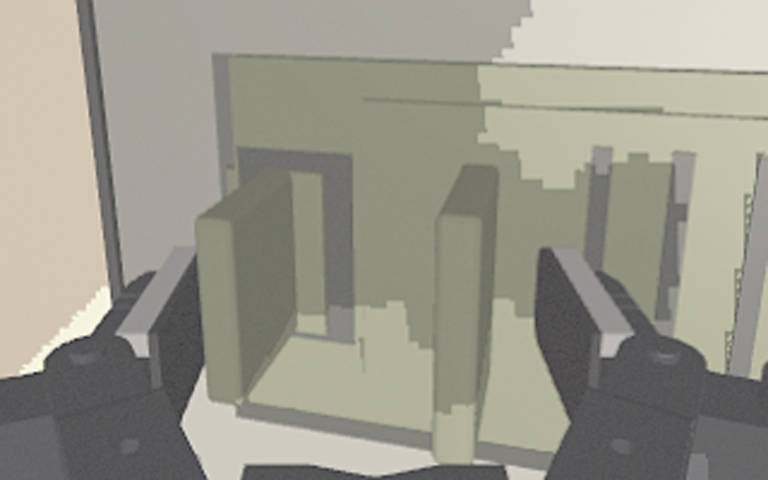

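```bash
python3 -m inch '[[0.27,[0,0,0],0],[0.32,[0,0,0],0],[0.36,[0,0,0],0],[0.36,[0,0,0],0]]' 30; python3 - <<'E'
from door import *
D={n:snap(n,n+'5') for n in('wrist','side')}
d=D['wrist'];s=d['s'];print(s['eef_pos'],s['width'],s['wrist_force'],s['ft_torque'])
for n in D:
  a=(cv2.cvtColor(D[n]['pixels'],cv2.COLOR_RGB2BGR)/255.)**.5*255
  a=a[120:270,140:260] if n=='side' else a[130:330,100:420]
  cv2.imwrite(f'pics/{n}5a.png',cv2.resize(a.astype(np.uint8),None,fx=4 if n=='side' else 2.4,fy=4 if n=='side' else 2.4,interpolation=cv2.INTER_CUBIC))
E
```

```text
time_s: 4.5
eef_pos: [0.4938, 0.209, 0.0592]
orientation: [3.141, 0.001, 1.453]
wrist_force: [-11.5, -1.4, 14.5]
width: 0.0549
[0.49379204 0.2089672  0.05916684] 0.054927173126623006 [-11.458682    -1.43692333  14.54613371] [-0.21900812  2.59549891 -0.01914622]
```

View pics/wrist5a.png

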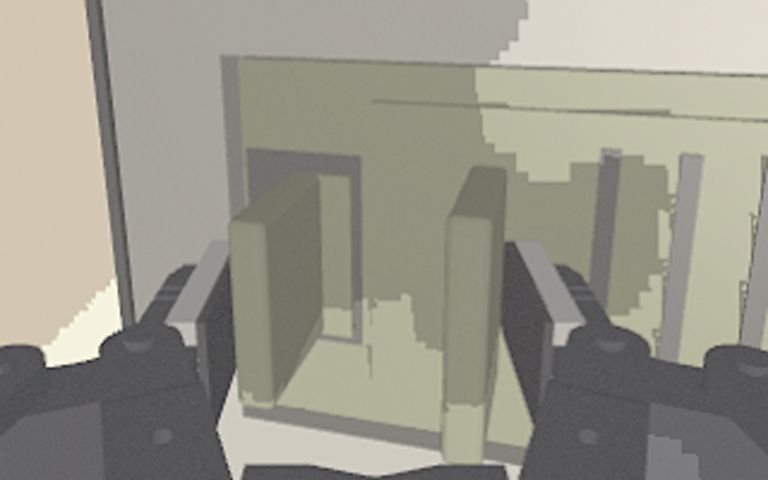

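View pics/side5a.png

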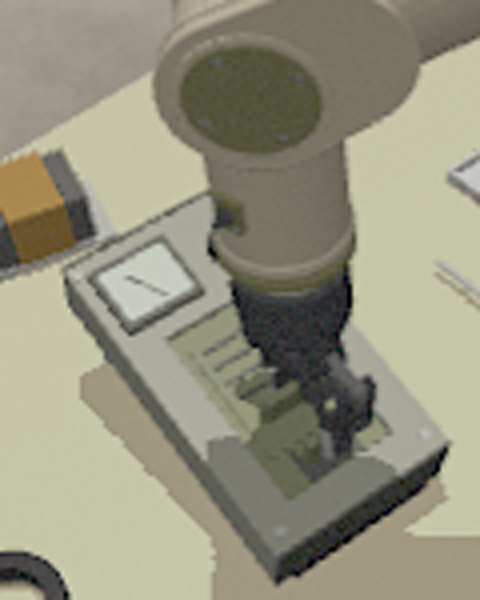

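```bash
python3 -m inch '[[0.36,[0,1,-2],0],[0.36,[0,1,-4],0],[0.36,[0,1,-4],0]]' 30; python3 - <<'E'
from h import *
s=get_state();print(s['eef_pos'],s['width'],s['wrist_force'],s['ft_torque'])
E
```

```text
time_s: 4.97
eef_pos: [0.4948, 0.2088, 0.0631]
orientation: [3.141, 0.001, 1.452]
wrist_force: [-0.5, 0.0, -1.7]
width: 0.0547
[0.49477667 0.20875586 0.06311144] 0.05471806637165888 [-0.54344805  0.0048882  -1.66730034] [0.01574665 0.21026289 0.06036936]
```

```bash
python3 -m inch '[[0.4,[0,0,0],0],[0.44,[0,0,0],0],[0.48,[0,0,0],0],[0.48,[0,0,0],0]]' 30; python3 - <<'E'
from door import *
D={n:snap(n,n+'6') for n in('wrist','side')}
d=D['wrist'];s=d['s'];print(s['eef_pos'],s['width'],s['wrist_force'],s['ft_torque'])
for n in D:
  a=(cv2.cvtColor(D[n]['pixels'],cv2.COLOR_RGB2BGR)/255.)**.5*255
  a=a[120:270,140:260] if n=='side' else a[130:330,100:420]
  cv2.imwrite(f'pics/{n}6a.png',cv2.resize(a.astype(np.uint8),None,fx=4 if n=='side' else 2.4,fy=4 if n=='side' else 2.4,interpolation=cv2.INTER_CUBIC))
E
```

```text
time_s: 5.48
eef_pos: [0.4948, 0.2088, 0.0631]
orientation: [3.141, 0.001, 1.452]
wrist_force: [-0.3, 0.4, -1.0]
width: 0.05
[0.49482149 0.20877215 0.06312692] 0.04998772397485973 [-0.34013004  0.35973106 -1.01759419] [ 0.01868757  0.0426127  -0.01395867]
```

View pics/wrist6a.png

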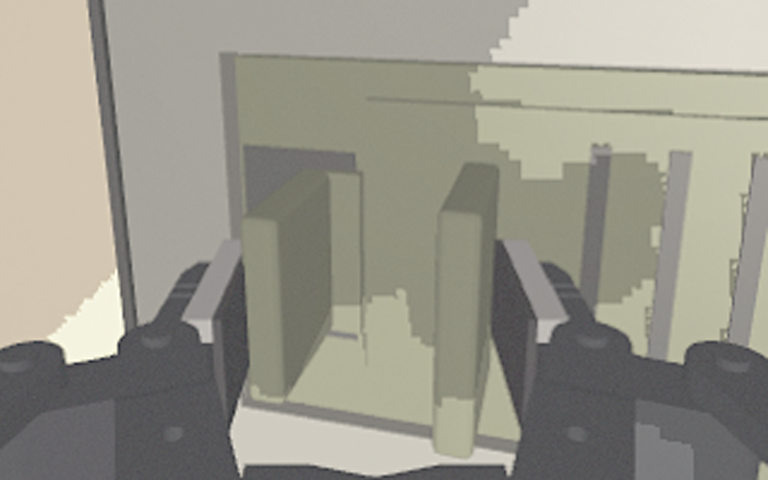

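View pics/side6a.png

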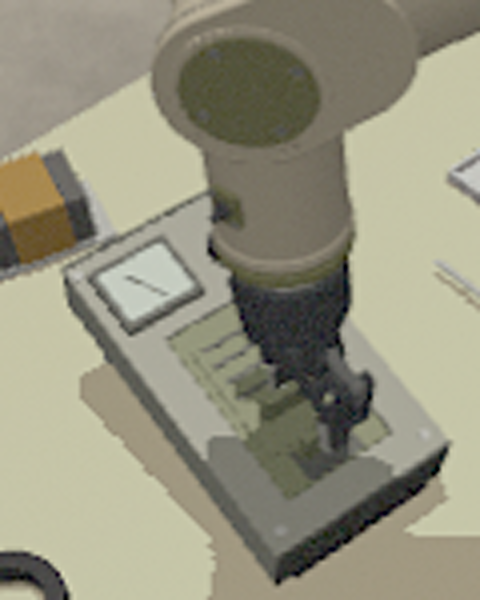

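```bash
python3 -m inch '[[0.6,[0,0,0],0],[0.6,[0,0,0],0],[0.6,[0,0,0],0],[0.6,[0,0,0],0]]' 30; python3 - <<'E'
from h import *
s=get_state();print(s['eef_pos'],s['width'],s['wrist_force'],s['ft_torque'])
E
```

```text
time_s: 6.08
eef_pos: [0.4948, 0.2088, 0.0631]
orientation: [3.141, 0.001, 1.452]
wrist_force: [-0.5, 0.2, -1.4]
width: 0.05
[0.49481398 0.20877177 0.06312862] 0.0500437942429759 [-0.4751927   0.15870483 -1.43319114] [0.01155957 0.10834543 0.04076511]
```

```bash
python3 -m inch '[[0.6,[0,0,-3],0],[0.6,[0,0.3,-6],0],[0.6,[0,0.6,-9],0],[0.6,[0,1,-12],0],[0.6,[0,1,-12],0]]' 30; python3 - <<'E'
from door import *
D={n:snap(n,n+'7') for n in('wrist','side')}
d=D['wrist'];s=d['s'];print(s['eef_pos'],s['width'],s['wrist_force'],s['ft_torque'])
for n in D:
  a=(cv2.cvtColor(D[n]['pixels'],cv2.COLOR_RGB2BGR)/255.)**.5*255
  a=a[120:270,140:260] if n=='side' else a[130:330,100:420]
  cv2.imwrite(f'pics/{n}7a.png',cv2.resize(a.astype(np.uint8),None,fx=4 if n=='side' else 2.4,fy=4 if n=='side' else 2.4,interpolation=cv2.INTER_CUBIC))
E
```

```text
time_s: 6.7
eef_pos: [0.4958, 0.2086, 0.0752]
orientation: [3.141, 0.001, 1.452]
wrist_force: [-1.1, 0.5, -3.6]
width: 0.0482
[0.4957611  0.20858508 0.07524262] 0.04815865639224925 [-1.05156186  0.53439481 -3.64370943] [0.04410801 0.31940185 0.01994118]
```

View pics/wrist7a.png

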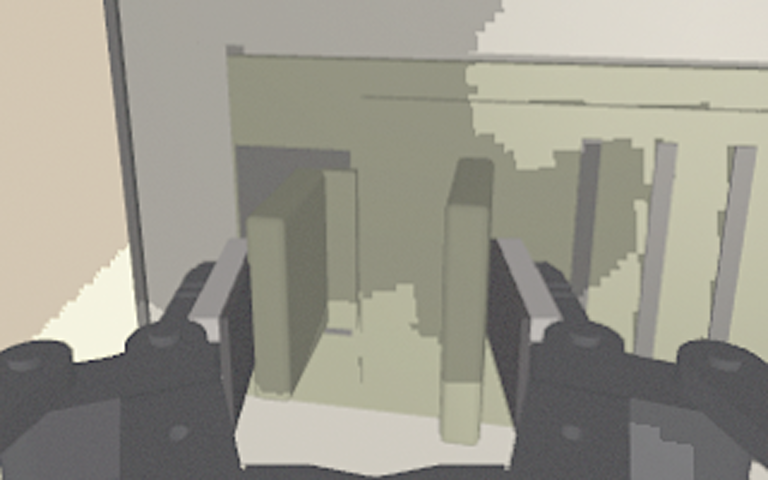

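View pics/side7a.png

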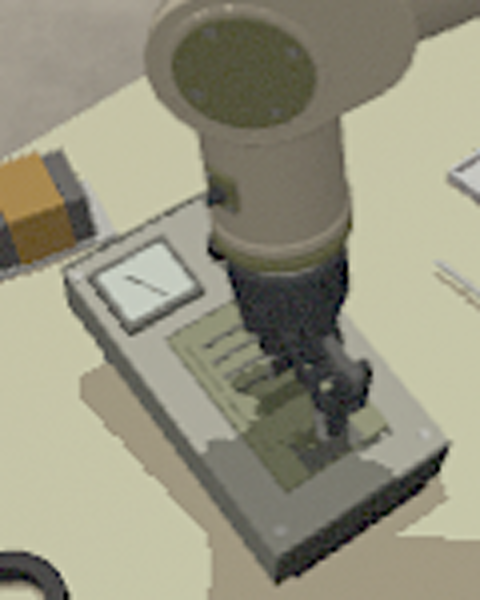

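The door's tab end has come out of the frame, the tab is still squeezed and the force is only 3.6 N. I'll keep swinging it up.

```bash
python3 -m inch '[[0.6,[0,0.3,-4],0],[0.6,[0,0.6,-8],0],[0.6,[0,1,-12],0],[0.6,[0,1.3,-16],0],[0.6,[0,1.7,-20],0],[0.6,[0,1.7,-20],0]]' 30; python3 - <<'E'
from h import *
s=get_state();print(s['eef_pos'],s['width'],s['wrist_force'],s['ft_torque'])
E
```

```text
time_s: 7.55
eef_pos: [0.497, 0.2084, 0.0952]
orientation: [-3.141, 0.001, 1.453]
wrist_force: [-5.6, -0.6, -4.1]
width: 0.0454
[0.49704163 0.20842786 0.09520534] 0.04544337659086425 [-5.59551899 -0.55415634 -4.0665013 ] [0.03649327 1.53512859 0.04153275]
```

```bash
python3 -m inch '[[0.6,[0,-1,-2],0],[0.6,[0,-0.5,-5],0],[0.6,[0,0,-8],0],[0.6,[0,0.5,-11],0],[0.6,[0,0.5,-11],0]]' 25; python3 - <<'E'
from door import *
D={n:snap(n,n+'8') for n in('wrist','side')}
pickle.dump(D,open('d8.pkl','wb'))
d=D['wrist'];s=d['s'];print(s['eef_pos'],s['width'],s['wrist_force'],s['ft_torque'])
for n in D:
  a=(cv2.cvtColor(D[n]['pixels'],cv2.COLOR_RGB2BGR)/255.)**.5*255
  a=a[120:270,140:260] if n=='side' else a[130:330,100:420]
  cv2.imwrite(f'pics/{n}8a.png',cv2.resize(a.astype(np.uint8),None,fx=4 if n=='side' else 2.4,fy=4 if n=='side' else 2.4,interpolation=cv2.INTER_CUBIC))
E
```

```text
time_s: 8.18
eef_pos: [0.4986, 0.2078, 0.1063]
orientation: [3.141, 0.001, 1.451]
wrist_force: [6.7, 0.0, -11.6]
width: 0.0455
[0.4985663  0.20779054 0.10626241] 0.04553097858408025 [  6.71339853   0.04971725 -11.62613337] [ 0.12568574 -0.43041629  0.10667066]
```

View pics/wrist8a.png

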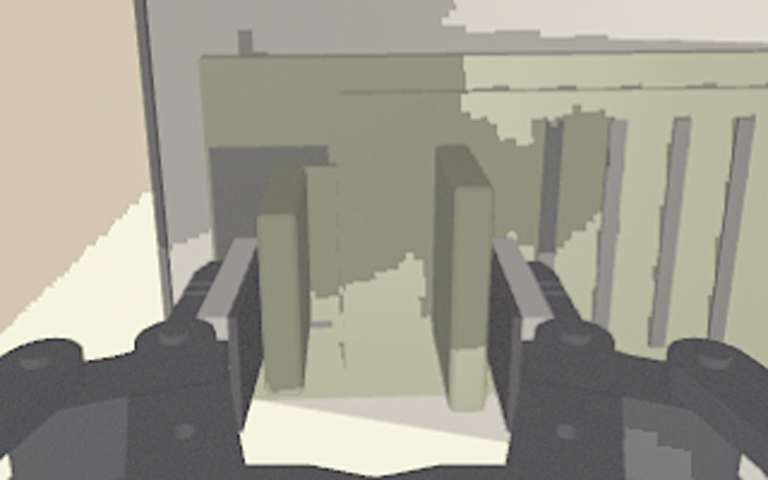

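View pics/side8a.png

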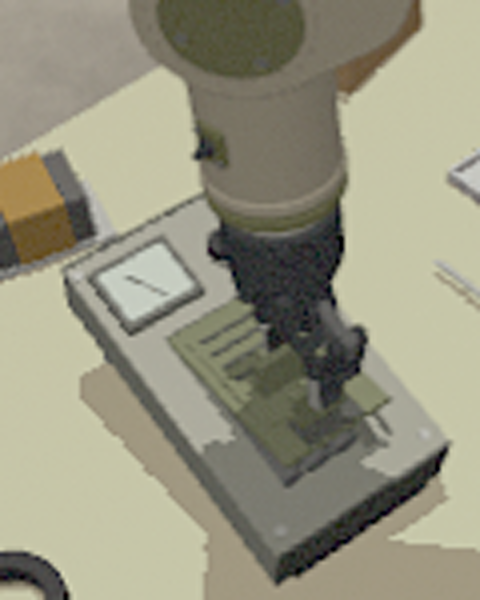

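```bash
cat > ang.py <<'E'
from door import *
p=np.load('pose.npz');R=p['R'];slot=p['slot']
def Rt(th): return R@Ro.from_euler('y',th).as_matrix()
def door(th,q,off=(0,0,0)): # q in cover_tongue coords mm
    return slot+Rt(th)@(np.array(q)/1000)
E
python3 - <<'E'
from ang import *
D=pickle.load(open('d8.pkl','rb'))
for th in(0,.2,.26,.3,.34,.38,.42):
    X=[door(th,(-150,y,5)) for y in(45,-45)]
    s=proj(D['side'],X);w=proj(D['wrist'],X+[door(th,(-150+8+10-0,y,40)) for y in (20,)])
    print(th,((s-[140,120])*4).round(0).tolist(),((w-[100,130])*2.4).round(0).tolist(),X[0].round(3))
E
```

```text
0 [[288.0, 502.0], [389.0, 435.0]] [[252.0, 37.0], [266.0, 309.0], [265.0, 153.0]] [0.468 0.255 0.056]
0.2 [[287.0, 482.0], [391.0, 413.0]] [[218.0, 51.0], [238.0, 359.0], [263.0, 188.0]] [0.465 0.256 0.086]
0.26 [[286.0, 474.0], [390.0, 406.0]] [[210.0, 56.0], [232.0, 377.0], [267.0, 200.0]] [0.465 0.256 0.095]
0.3 [[285.0, 469.0], [390.0, 400.0]] [[206.0, 59.0], [229.0, 390.0], [272.0, 209.0]] [0.465 0.256 0.101]
0.34 [[283.0, 463.0], [389.0, 394.0]] [[202.0, 63.0], [227.0, 404.0], [278.0, 219.0]] [0.465 0.256 0.107]
0.38 [[282.0, 457.0], [388.0, 388.0]] [[199.0, 67.0], [225.0, 418.0], [286.0, 229.0]] [0.466 0.256 0.113]
0.42 [[280.0, 451.0], [387.0, 382.0]] [[197.0, 72.0], [224.0, 434.0], [295.0, 240.0]] [0.467 0.256 0.119]
```

```bash
python3 -m inch '[[0.6,[0,1,0],0],[0.6,[0,1.5,-2],0],[0.6,[0,2,-4],0],[0.6,[0,2.3,-6],0],[0.6,[0,2.3,-6],0]]' 21; python3 - <<'E'
from door import *
D={n:snap(n,n+'9') for n in('wrist','side')}
pickle.dump(D,open('d9.pkl','wb'))
d=D['wrist'];s=d['s'];print(s['eef_pos'],s['width'],s['wrist_force'],s['ft_torque'])
for n in D:
  a=(cv2.cvtColor(D[n]['pixels'],cv2.COLOR_RGB2BGR)/255.)**.5*255
  a=a[120:270,140:260] if n=='side' else a[130:330,100:420]
  cv2.imwrite(f'pics/{n}9a.png',cv2.resize(a.astype(np.uint8),None,fx=5 if n=='side' else 2.4,fy=5 if n=='side' else 2.4,interpolation=cv2.INTER_CUBIC)[:600])
E
```

```text
time_s: 8.9
eef_pos: [0.5004, 0.2075, 0.1121]
orientation: [3.141, 0.001, 1.452]
wrist_force: [-2.6, 0.2, -11.7]
width: 0.0453
[0.50044269 0.20752327 0.11214374] 0.04533658508402762 [ -2.58960199   0.21127025 -11.67033832] [0.27454884 1.90426524 0.00408018]
```

View pics/wrist9a.png

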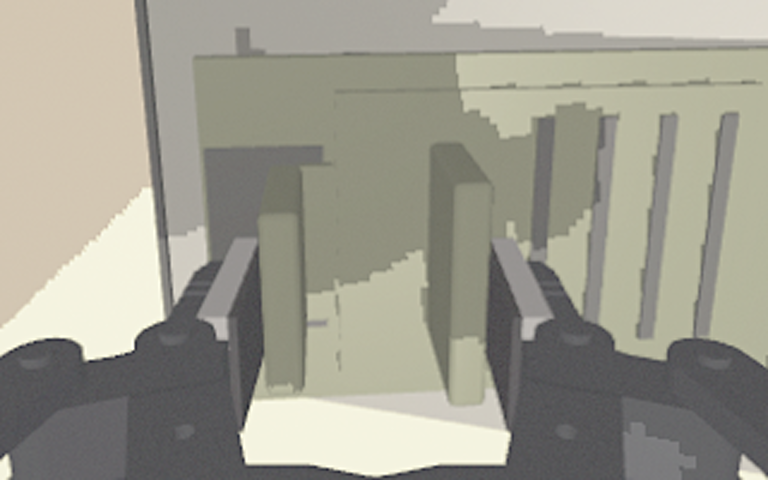

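View pics/side9a.png

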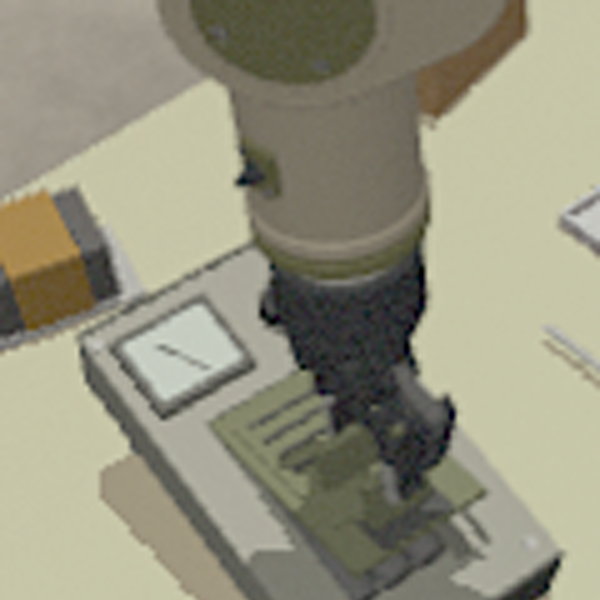

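```bash
python3 -m inch '[[0.6,[0,0,-2],0],[0.6,[0,0.3,-4],0],[0.6,[0,0.5,-5],0],[0.6,[0,0.5,-5],0]]' 21;  python3 -m inch '[[0.6,[0,-2,-0.3],0],[0.6,[0,-4,-0.5],0],[0.6,[0,-6,-0.8],0],[0.6,[0,-6,-0.8],0]]' 21; python3 - <<'E'
from door import *
D={n:snap(n,n+'10') for n in('wrist','side')}
pickle.dump(D,open('d10.pkl','wb'))
d=D['wrist'];s=d['s'];print(s['eef_pos'],s['width'],s['wrist_force'],s['ft_torque'])
for n in D:
  a=(cv2.cvtColor(D[n]['pixels'],cv2.COLOR_RGB2BGR)/255.)**.5*255
  a=a[120:270,140:260] if n=='side' else a[130:330,100:420]
  cv2.imwrite(f'pics/{n}10a.png',cv2.resize(a.astype(np.uint8),None,fx=5 if n=='side' else 2.4,fy=5 if n=='side' else 2.4,interpolation=cv2.INTER_CUBIC)[:600])
E
```

```text
time_s: 9.5
eef_pos: [0.5016, 0.2072, 0.1171]
orientation: [3.14, 0.001, 1.451]
wrist_force: [4.8, 1.4, -18.0]
width: 0.0455
time_s: 10.0
eef_pos: [0.4968, 0.2072, 0.1182]
orientation: [3.138, 0.001, 1.45]
wrist_force: [5.3, -0.8, -14.9]
width: 0.0454
[0.49684012 0.20722765 0.11822467] 0.045376656995574784 [  5.28681049  -0.75804727 -14.91847217] [ 0.07954725  0.13046829 -0.00692228]
```

View pics/side10a.png

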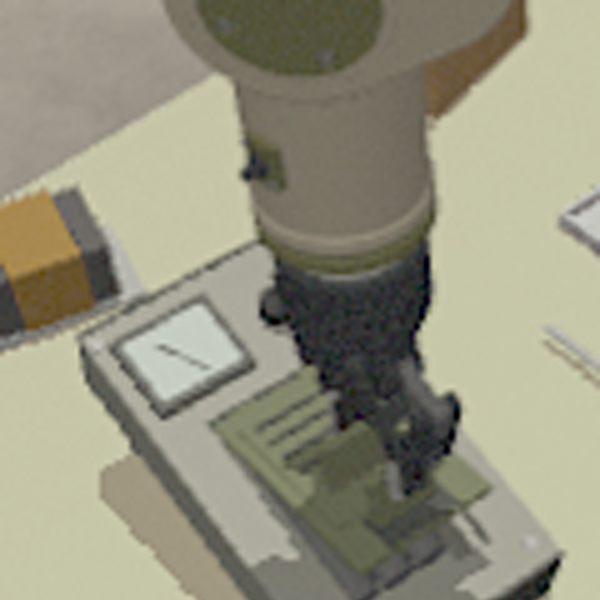

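View pics/wrist10a.png

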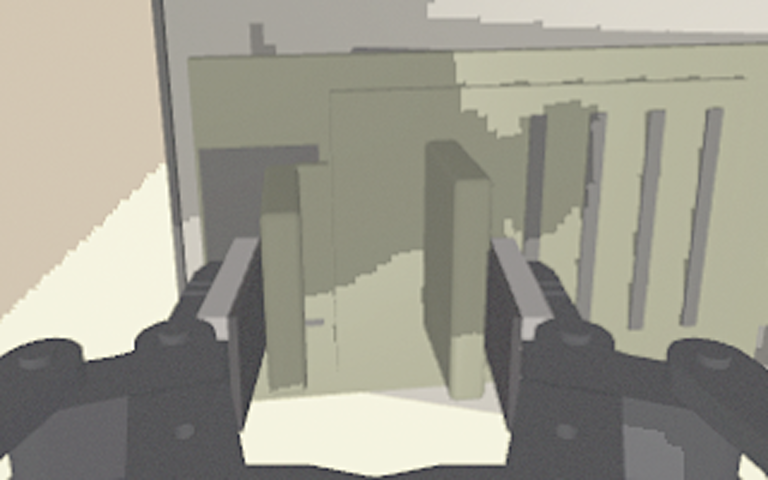

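```bash
python3 -m inch '[[0.6,[0,-2,1],0],[0.6,[0,-5,1],0],[0.6,[0,-8,0.7],0],[0.6,[0,-10,0.5],0],[0.6,[0,-10,0.5],0]]' 21; python3 - <<'E'
from h import *
s=get_state();print(s['eef_pos'],s['width'],s['wrist_force'],s['ft_torque'])
E
```

```text
time_s: 10.72
eef_pos: [0.488, 0.2091, 0.1191]
orientation: [3.135, -0.0, 1.45]
wrist_force: [-0.3, -0.2, -2.0]
width: 0.0449
[0.48803662 0.20908619 0.11905079] 0.044949607080766216 [-0.30150604 -0.21700018 -1.96135077] [ 0.02148823 -0.00335144  0.01995576]
```

```bash
python3 -m inch '[[0.6,[0,-4,-0.5],0],[0.6,[0,-8,-1],0],[0.6,[0,-12,-1.5],0],[0.6,[0,-16,-2],0],[0.6,[0,-20,-3],0],[0.6,[0,-20,-3],0]]' 25; python3 - <<'E'
from door import *
D={n:snap(n,n+'11') for n in('wrist','side')}
d=D['wrist'];s=d['s'];print(s['eef_pos'],s['width'],s['wrist_force'],s['ft_torque'])
for n in D:
  a=(cv2.cvtColor(D[n]['pixels'],cv2.COLOR_RGB2BGR)/255.)**.5*255
  a=a[120:270,140:260] if n=='side' else a[:330,100:420]
  f=4 if n=='side' else 1.8
  cv2.imwrite(f'pics/{n}11a.png',cv2.resize(a.astype(np.uint8),None,fx=f,fy=f,interpolation=cv2.INTER_CUBIC)[:600])
E
```

```text
time_s: 11.48
eef_pos: [0.468, 0.2116, 0.1221]
orientation: [3.135, 0.0, 1.451]
wrist_force: [-0.2, -0.6, -1.7]
width: 0.0453
[0.46796401 0.211574   0.12205165] 0.045314754010705914 [-0.15375714 -0.58067033 -1.65638307] [0.03252847 0.03125599 0.03768362]
```

View pics/side11a.png

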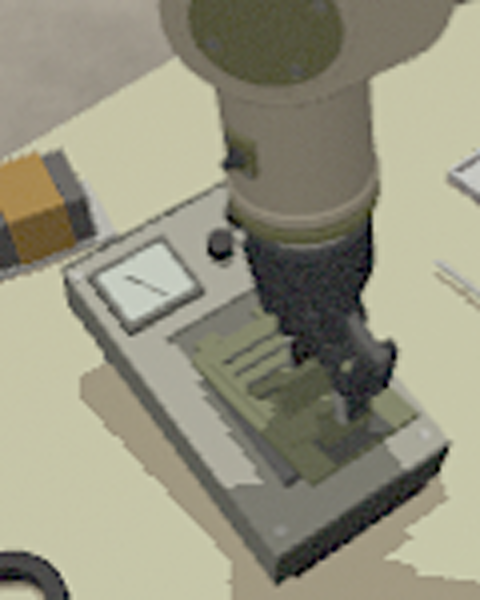

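View pics/wrist11a.png

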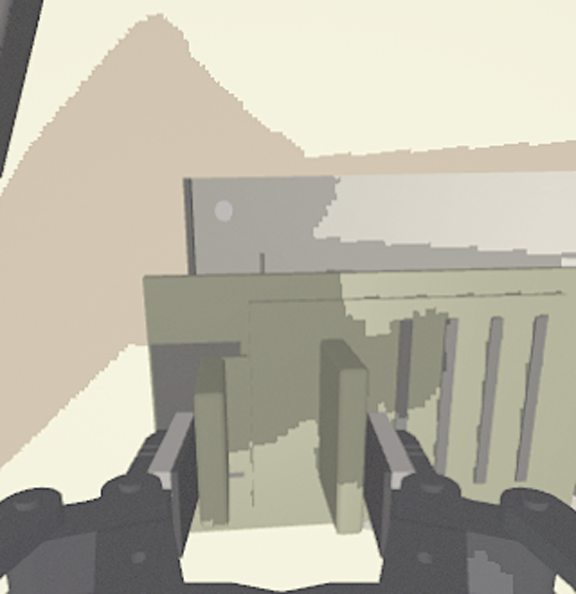

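The tongues are out: a gap shows at the far end of the opening and the force reading is just the door's weight. I'll lift clear and carry the door over the tray.

```bash
python3 -m inch '[[0.6,[0,-3,-15],0],[0.6,[0,-4,-40],0],[0.6,[0,-4,-65],0],[0.6,[0,-4,-78],0],[0.6,[-20,0,-80],0],[0.6,[-60,8,-80],0],[0.6,[-105,15,-80],-1],[0.6,[-150,25,-80],-2],[0.6,[-195,32,-80],-3],[0.6,[-240,40,-80],-3]]' 40; python3 -m inch '[[0.6,[-40,7,0],0],[0.6,[-80,13,0],0],[0.6,[-115,19,0],0],[0.6,[-137,23,0],0],[0.6,[-144,23,0],0],[0.6,[-144,23,0],0]]' 40; python3 - <<'E'
from door import *
D={n:snap(n,n+'12') for n in('wrist','side','top')}
pickle.dump(D,open('d12.pkl','wb'))
d=D['wrist'];s=d['s'];print(s['eef_pos'],s['orientation'],s['width'],s['wrist_force'],s['ft_torque'])
E
```

```text
time_s: 12.82
eef_pos: [0.4784, -0.033, 0.2025]
orientation: [3.135, 0.001, 1.503]
wrist_force: [0.3, -1.1, -2.0]
width: 0.0448
time_s: 13.58
eef_pos: [0.4916, -0.1773, 0.2027]
orientation: [3.135, 0.0, 1.504]
wrist_force: [0.5, 0.2, -0.7]
width: 0.0447
[ 0.49160929 -0.17734283  0.20272246] [3.13496761e+00 3.22448655e-05 1.50366896e+00] 0.044733678043962465 [ 0.472595    0.16695271 -0.68154842] [0.06015081 0.03225977 0.02902859]
```

View pics/wrist12.png

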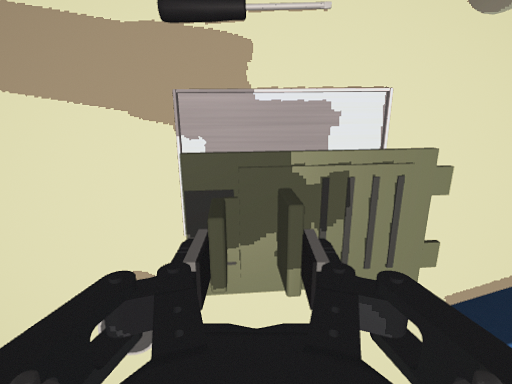

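View pics/side12.png

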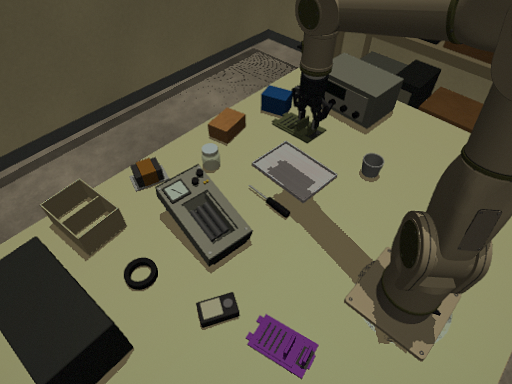

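View pics/top12.png

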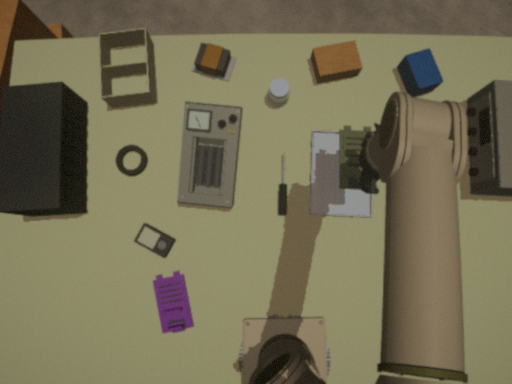

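```bash
python3 - <<'E'
from door import *
D=pickle.load(open('d12.pkl','rb'))
a=(cv2.cvtColor(D['wrist']['pixels'],cv2.COLOR_RGB2BGR)/255.)**.5*255
cv2.imwrite('pics/w12a.png',cv2.resize(a[80:310,165:470].astype(np.uint8),None,fx=2.6,fy=2.6,interpolation=cv2.INTER_CUBIC))
E
```

```text
(no output)
```

View pics/w12a.png

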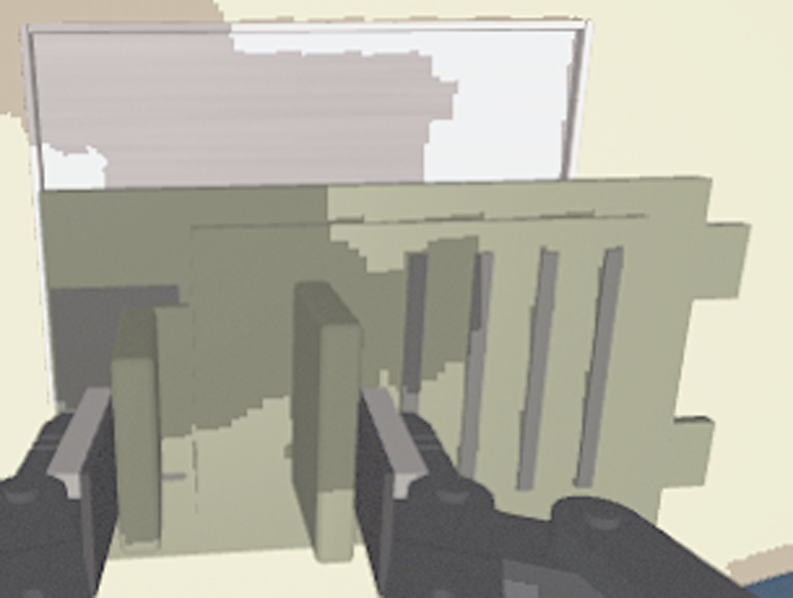

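```bash
cat > pnp.py <<'E'
from door import *
def solve(d,obj,uv):
    K,Dc,Rw,tw=cam(d)
    ok,r,t=cv2.solvePnP(np.array(obj,float),np.array(uv,float),K,Dc,flags=cv2.SOLVEPNP_SQPNP)
    ok,r,t=cv2.solvePnP(np.array(obj,float),np.array(uv,float),K,Dc,r,t,True)
    e=cv2.projectPoints(np.array(obj,float),r,t,K,Dc)[0][:,0]-uv
    Rc=cv2.Rodrigues(r)[0]; return Rw.T@Rc, Rw.T@(t[:,0]-tw), e
E
python3 - <<'E'
from pnp import *
D=pickle.load(open('d12.pkl','rb'));d=D['wrist']
O=[(-75,45,5),(75,45,5),(75,-45,5),(-21,25,40),(-13,25,40),(-13,-25,40),(-21,-25,40),(-59,20,40),(-51,20,40),(-51,-20,40)]
U=[(42,190),(710,178),(657,520),(318,325),(357,322),(355,560),(320,562),(113,360),(157,358),(160,545)]
R,t,e=solve(d,np.array(O)/1000,np.array(U)/2.6+[165-.3,80-.3])
print(R.round(3),t.round(4),e.round(1).tolist())
print('elev',np.degrees(np.arcsin(R[2,0])),'roll',np.degrees(np.arcsin(R[2,1])),'yaw',np.degrees(np.arctan2(R[1,0],R[0,0])))
print('tray',onz(D['top'],[(309.5,215.3),(311.3,129.9),(373.5,131.2),(371.7,216.6)],.014).mean(0))
E
```

```text
[[ 0.996  0.052  0.068]
 [-0.052  0.999 -0.014]
 [-0.069  0.01   0.998]] [ 0.5256 -0.179   0.1893] [[0.0, 1.5], [0.4, -0.8], [-0.6, 0.9], [0.3, -0.2], [1.9, 0.4], [-0.3, -0.8], [-1.9, -0.7], [-0.8, -0.5], [-0.7, -0.4], [1.6, 0.9]]
elev -3.948900224395431 roll 0.5986681534690016 yaw -2.959112176811389
tray [ 0.52338795 -0.17936936  0.014     ]
```

```bash
python3 -m inch '[[0.6,[0,-3,20],0],[0.6,[0,-5,60],0],[0.6,[0,-5,100],0],[0.6,[0,-5,135],0],[0.6,[0,-5,155],0],[0.6,[0,-5,165],0],[0.6,[0,-5,168],0],[0.6,[0,-5,168],0]]' 30; python3 - <<'E'
from door import *
D={n:snap(n,n+'13') for n in('wrist','side')}
d=D['wrist'];s=d['s'];print(s['eef_pos'],s['orientation'],s['width'],s['wrist_force'],s['ft_torque'])
a=(cv2.cvtColor(D['wrist']['pixels'],cv2.COLOR_RGB2BGR)/255.)**.5*255
cv2.imwrite('pics/w13a.png',cv2.resize(a[80:310,165:470].astype(np.uint8),None,fx=2.6,fy=2.6,interpolation=cv2.INTER_CUBIC))
a=(cv2.cvtColor(D['side']['pixels'],cv2.COLOR_RGB2BGR)/255.)**.5*255
cv2.imwrite('pics/s13a.png',cv2.resize(a[80:220,230:370].astype(np.uint8),None,fx=4,fy=4,interpolation=cv2.INTER_CUBIC))
E
```

```text
time_s: 14.72
eef_pos: [0.4884, -0.1767, 0.0355]
orientation: [3.134, 0.001, 1.505]
wrist_force: [-0.5, -0.4, -1.1]
width: 0.0449
[ 0.48838143 -0.17665821  0.03550866] [3.13376990e+00 7.94252025e-04 1.50500469e+00] 0.04488882872559666 [-0.4835932  -0.41351172 -1.13497758] [0.00907313 0.07314582 0.00752483]
```

View pics/w13a.png

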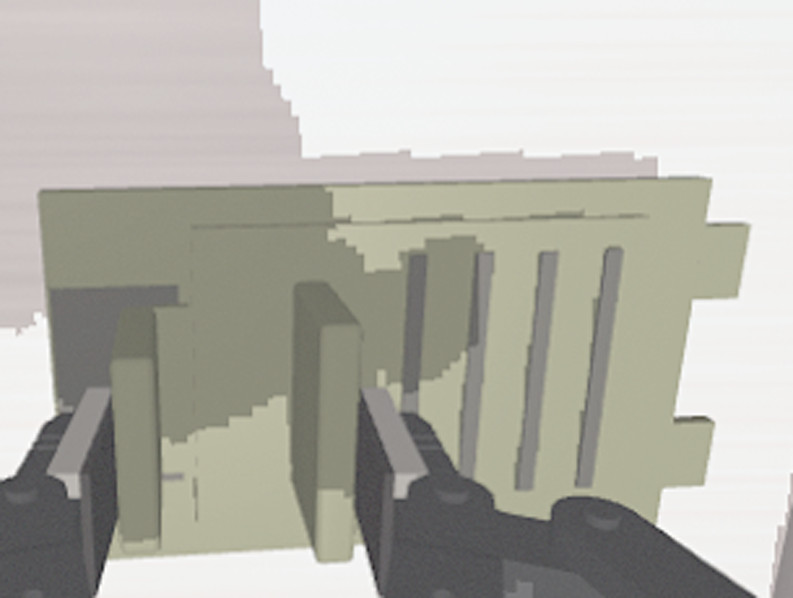

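View pics/s13a.png

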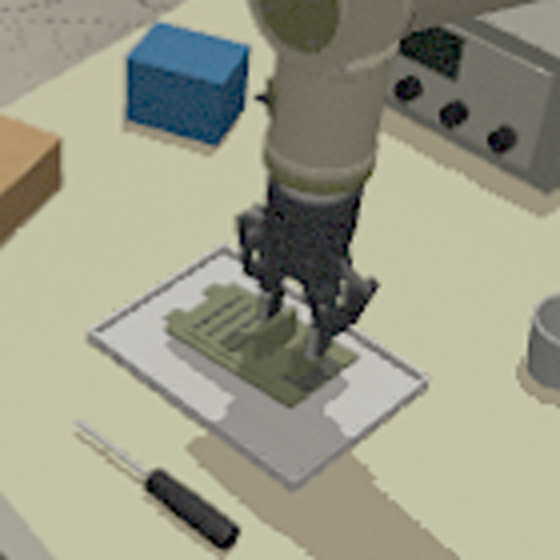

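The door is inside the tray walls, about 12 mm above the floor. I'll creep down with a light grip.

```bash
python3 -m inch '[[0.6,[0,0,3],0],[0.6,[0,0,6],0],[0.6,[0,0,9],0],[0.6,[0,0,11],0],[0.6,[0,0,12],0],[0.6,[0,0,12],0]]' 21;python3 -m inch '[[0.6,[0,0,1],0],[0.6,[0,0,2],0],[0.6,[0,0,3],0],[0.6,[0,0,3],0]]' 20
```

```text
time_s: 15.58
eef_pos: [0.4885, -0.1768, 0.0236]
orientation: [3.134, 0.001, 1.505]
wrist_force: [0.6, -0.3, -1.6]
width: 0.0447
time_s: 16.08
eef_pos: [0.4885, -0.1769, 0.0209]
orientation: [3.134, 0.001, 1.505]
wrist_force: [-4.0, 0.9, 6.1]
width: 0.045
```

```bash
python3 -m inch '[[0.6,[0,0,1],0],[0.6,[0,0,2],0],[0.6,[0,0,2],0]]' 20;python3 - <<'E'
from door import *
D={n:snap(n,n+'14') for n in('wrist','side')}
d=D['wrist'];s=d['s'];print(s['eef_pos'],s['orientation'],s['width'],s['wrist_force'],s['ft_torque'])
a=(cv2.cvtColor(D['wrist']['pixels'],cv2.COLOR_RGB2BGR)/255.)**.5*255
pickle.dump(D,open('d14.pkl','wb'))
cv2.imwrite('pics/w14a.png',cv2.resize(a[80:310,165:470].astype(np.uint8),None,fx=2.6,fy=2.6,interpolation=cv2.INTER_CUBIC))
E
```

```text
time_s: 16.45
eef_pos: [0.4884, -0.1769, 0.0192]
orientation: [3.134, 0.002, 1.505]
wrist_force: [-6.1, 1.1, 6.7]
width: 0.0448
[ 0.48840807 -0.17694078  0.01921092] [3.13393503e+00 1.67768097e-03 1.50491836e+00] 0.04480708864067027 [-6.10388488  1.12447472  6.71323022] [0.13492197 0.49117462 0.09872681]
```

View pics/w14a.png

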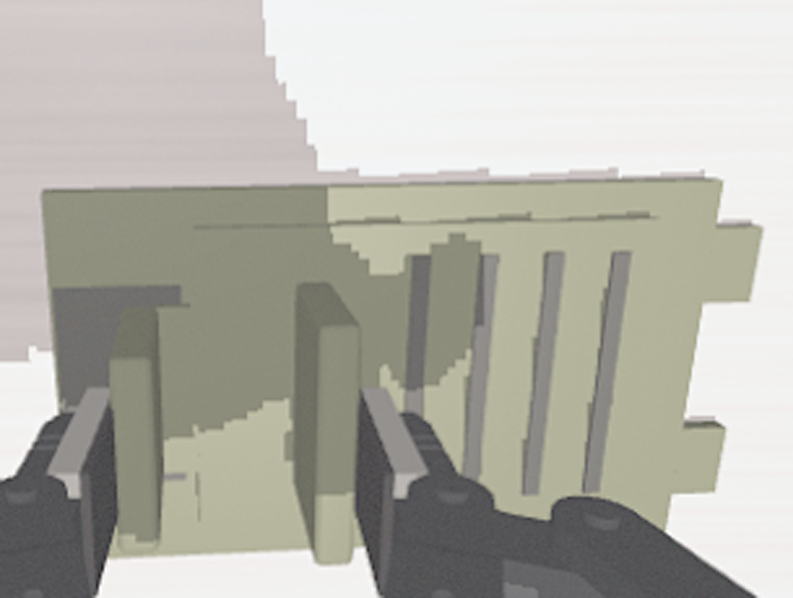

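```bash
python3 -m inch '[[0.6,[0,-0.5,1],0],[0.6,[0,-0.8,2],0],[0.6,[0,-1,3],0],[0.6,[0,-1,3],0]]' 20; python3 -m inch '[[0.6,[0,0,1],0],[0.6,[0,0,1.5],0],[0.6,[0,0,1.5],0]]' 20;python3 - <<'E'
from pnp import *
D={n:snap(n,n+'15') for n in('wrist','side')}
d=D['wrist'];s=d['s'];print(s['eef_pos'],s['orientation'],s['width'],s['wrist_force'],s['ft_torque'])
a=(cv2.cvtColor(D['wrist']['pixels'],cv2.COLOR_RGB2BGR)/255.)**.5*255
pickle.dump(D,open('d15.pkl','wb'))
cv2.imwrite('pics/w15a.png',cv2.resize(a[80:310,165:470].astype(np.uint8),None,fx=2.6,fy=2.6,interpolation=cv2.INTER_CUBIC))
E
```

```text
time_s: 17.05
eef_pos: [0.4877, -0.1769, 0.0167]
orientation: [3.133, 0.002, 1.505]
wrist_force: [-3.7, -0.1, 6.0]
width: 0.0447
time_s: 17.42
eef_pos: [0.4877, -0.1769, 0.0155]
orientation: [3.133, 0.002, 1.505]
wrist_force: [-4.9, 1.3, 5.7]
width: 0.0446
[ 0.48769487 -0.17690408  0.015492  ] [3.13340626e+00 2.33894754e-03 1.50521086e+00] 0.04461331775884946 [-4.87403871  1.34045915  5.67335445] [0.15625237 0.40076471 0.04779334]
```

View pics/w15a.png

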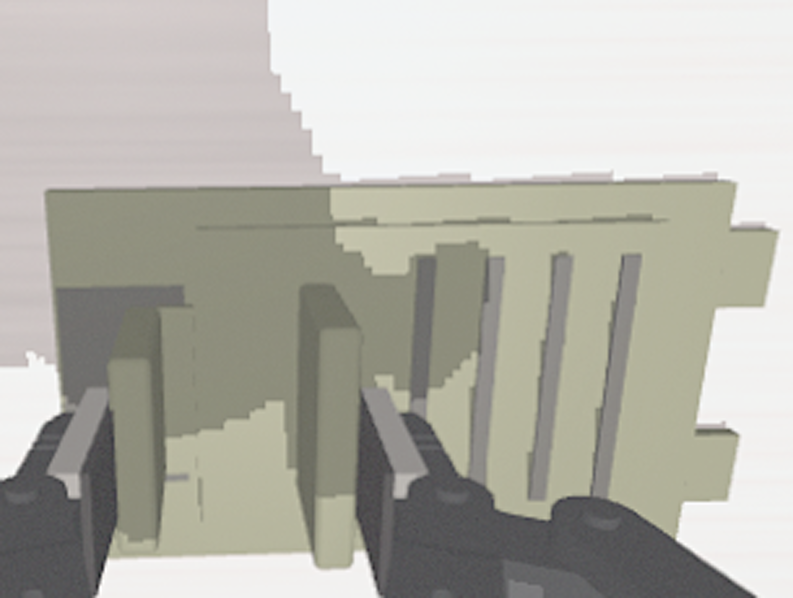

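```bash
python3 - <<'E'
from pnp import *
D=pickle.load(open('d15.pkl','rb'));d=D['wrist']
O=[(-75,45,5),(75,45,5),(75,-45,5),(-21,25,40),(-13,25,40),(-13,-25,40),(-21,-25,40),(-59,20,40),(-51,20,40),(-51,-20,40)]
U=[(47,190),(735,182),(675,538),(318,330),(358,327),(352,565),(318,567),(110,360),(157,358),(158,547)]
R,t,e=solve(d,np.array(O)/1000,np.array(U)/2.6+[165-.3,80-.3])
print(R.round(3),t.round(4),np.abs(e).max())
print('elev',np.degrees(np.arcsin(R[2,0])),'roll',np.degrees(np.arcsin(R[2,1])))
for x in(-80,75,87):print(x,(t+R@[x/1000,0,0]).round(4))
E
```

```text
[[ 0.998  0.054  0.019]
 [-0.054  0.998 -0.011]
 [-0.02   0.01   1.   ]] [ 0.5232 -0.1788  0.0048] 1.787045157751379
elev -1.1455127896380188 roll 0.5448617997406485
-80 [ 0.4433 -0.1745  0.0064]
75 [ 0.5981 -0.1829  0.0033]
87 [ 0.6101 -0.1836  0.0031]
```

```bash
python3 -m inch '[[0.6,[0,-0.2,1],0],[0.6,[0,-0.3,2],0],[0.6,[0,-0.3,2.3],0],[0.6,[0,-0.3,2.3],0]]' 20; python3 - <<'E'
from h import *
s=get_state();print(s['wrist_force'],s['ft_torque'],s['width'])
E
```

```text
time_s: 18.02
eef_pos: [0.4873, -0.1768, 0.0134]
orientation: [3.134, 0.003, 1.505]
wrist_force: [-4.8, 1.4, 5.4]
width: 0.0446
[-4.79621844  1.42744176  5.4345425 ] [0.22749507 0.34673372 0.09355752] 0.0445950938726739
```

```bash
python3 -m inch '[[0.6,[0,-0.2,1],0],[0.6,[0,-0.3,1.5],0],[0.6,[0,-0.3,1.5],0]]' 20; python3 - <<'E'
from pnp import *
D={n:snap(n,n+'16') for n in('wrist','side')}
d=D['wrist'];s=d['s'];print(s['eef_pos'],s['wrist_force'],s['width'])
a=(cv2.cvtColor(D['wrist']['pixels'],cv2.COLOR_RGB2BGR)/255.)**.5*255
cv2.imwrite('pics/w16a.png',cv2.resize(a[80:310,165:470].astype(np.uint8),None,fx=2.6,fy=2.6,interpolation=cv2.INTER_CUBIC))
a=(cv2.cvtColor(D['side']['pixels'],cv2.COLOR_RGB2BGR)/255.)**.5*255
cv2.imwrite('pics/s16a.png',cv2.resize(a[80:220,230:370].astype(np.uint8),None,fx=4,fy=4,interpolation=cv2.INTER_CUBIC))
E
```

```text
time_s: 18.4
eef_pos: [0.4871, -0.1768, 0.0123]
orientation: [3.134, 0.003, 1.506]
wrist_force: [-5.1, 1.0, 6.7]
width: 0.0449
[ 0.4870607  -0.17682168  0.01229699] [-5.07311573  0.99331645  6.7399296 ] 0.04486061966111095
```

View pics/w16a.png

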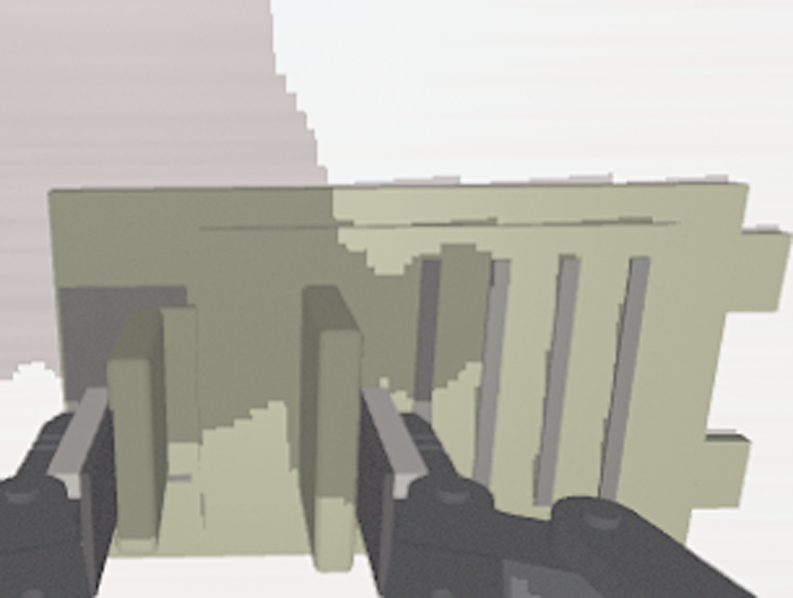

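View pics/s16a.png

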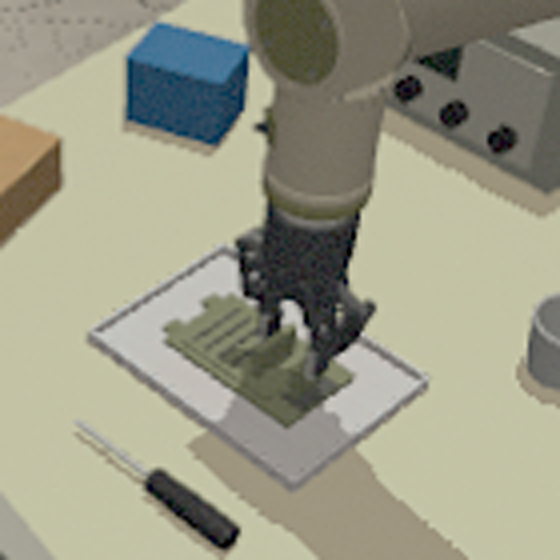

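```bash
python3 -m inch '[[0.45,[0,0,0.5],0],[0.42,[0,0,0.5],0],[0.38,[0,0,0],0],[0.34,[0,0,0],0],[0.3,[0,0,0],0],[0.25,[0,0,0],0],[0.2,[0,0,0],0],[0.12,[0,0,0],0],[0.12,[0,0,0],0]]' 20; python3 - <<'E'
from pnp import *
D={n:snap(n,n+'17') for n in('wrist','side')}
pickle.dump(D,open('d17.pkl','wb'))
d=D['wrist'];s=d['s'];print(s['eef_pos'],s['wrist_force'],s['width'])
a=(cv2.cvtColor(D['wrist']['pixels'],cv2.COLOR_RGB2BGR)/255.)**.5*255
cv2.imwrite('pics/w17a.png',cv2.resize(a[80:310,165:470].astype(np.uint8),None,fx=2.6,fy=2.6,interpolation=cv2.INTER_CUBIC))
E
```

```text
time_s: 19.62
eef_pos: [0.4871, -0.1768, 0.0123]
orientation: [3.133, 0.003, 1.506]
wrist_force: [0.6, 0.1, 0.9]
width: 0.0748
[ 0.48710244 -0.17684455  0.01233887] [0.58818138 0.05107234 0.88232423] 0.07483748719182737
```

View pics/w17a.png

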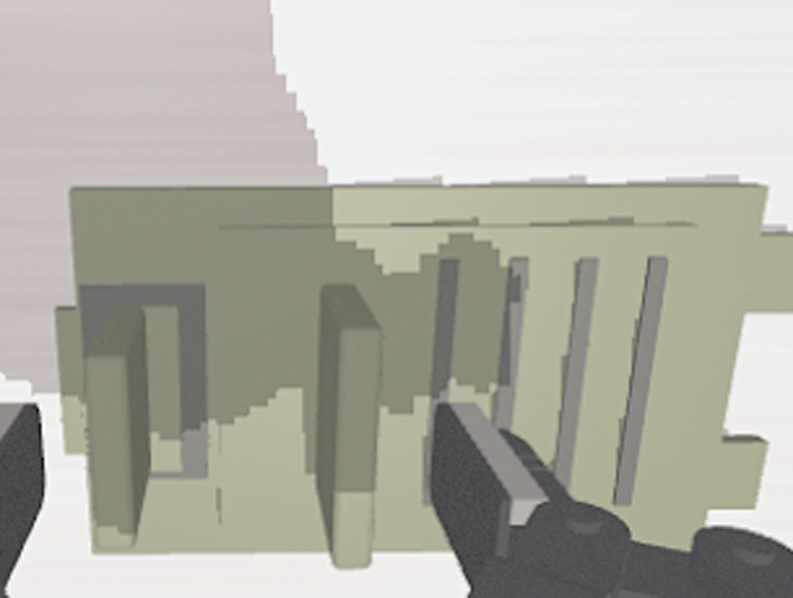

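```bash
python3 -m inch '[[0.12,[0,0,-6],0],[0.12,[0,0,-20],0],[0.12,[0,0,-45],0],[0.12,[0,0,-90],0],[0.12,[0,0,-140],0],[0.12,[-50,0,-180],0],[0.12,[-110,0,-200],0],[0.12,[-170,0,-200],0],[0.12,[-200,0,-200],0],[0.12,[-200,0,-200],0]]' 20; python3 - <<'E'
from pnp import *
D={n:snap(n,n+'18') for n in('wrist','side','top')}
pickle.dump(D,open('d18.pkl','wb'))
d=D['wrist'];s=d['s'];print(s['eef_pos'],s['wrist_force'],s['width'])
a=(cv2.cvtColor(D['side']['pixels'],cv2.COLOR_RGB2BGR)/255.)**.5*255
cv2.imwrite('pics/s18a.png',cv2.resize(a[80:220,230:370].astype(np.uint8),None,fx=4,fy=4,interpolation=cv2.INTER_CUBIC))
E
```

```text
time_s: 20.98
eef_pos: [0.4713, -0.3783, 0.2134]
orientation: [3.133, 0.003, 1.502]
wrist_force: [-0.3, 0.2, 0.2]
width: 0.0752
[ 0.47133862 -0.37828917  0.21335985] [-0.30629541  0.22646707  0.22392466] 0.07517164150280164
```

View pics/s18a.png

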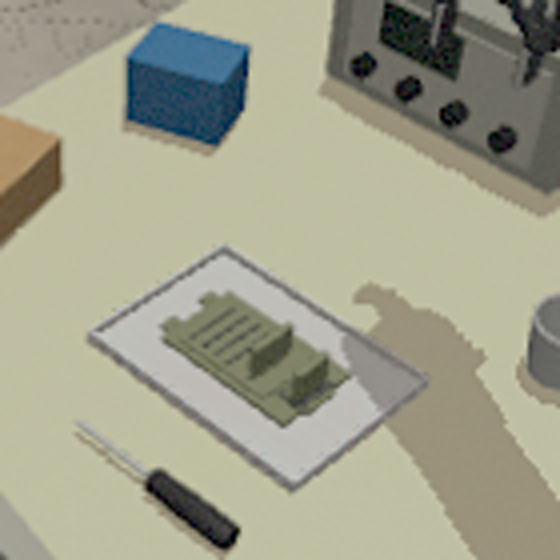

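View pics/top18.png

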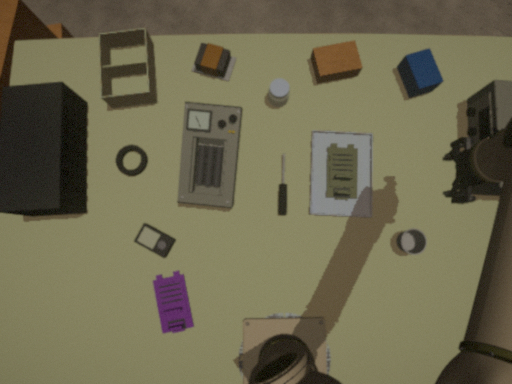

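View pics/wrist18.png

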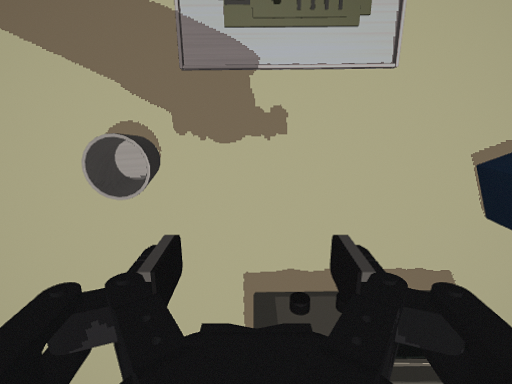

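The top view shows the door lying flat and outer side up in the middle of the tray, at (342,170). The bystanders are where they started: cup (411,241), driver (283,185), jar (279,92), meter (155,240) and tape (131,160). The arm is clear, so I'll hand in.

```bash
python3 - <<'E'
from h import *
s=get_state();print(s['time_s'],np.abs(s['qd']).max(),s['wrist_force'])
print(job.close_job())
E
```

```text
21.125 0.007242370426390119 [0.16741029 0.35641869 0.22525147]
the job is handed in; nothing more can be done
None
```

The battery door is off the instrument and lies flat, outer side up, near the middle of the tray. I handed in at 21.1 s, against the 43 s limit.

- **Removal:** I squeezed the tab fully in and swung the tab end up about 50 mm (roughly 0.37 rad). I then drew the tongues out about 34 mm along the door and carried it over.
- **Placing:** I lowered the door with a light grip, and contact stayed at about 7 N. I let it settle level before opening the fingers slowly, and the tab sprang back out.
- **Last checks:** The top and side views show the door inside the tray walls. The screwdriver, tape, jar, meter, cup and purple look-alike look unmoved by eye. The arm is at rest and touching nothing, with wrist force near 0.

**What disagreed or went less cleanly:**
- **Fingertip position:** The cameras put the open fingertips about 30 mm behind the reported TCP, not 22 mm ahead as the brief says. I trusted the images, and the grasp bore that out.
- **Forces:** My first closure touched down with about 15 N upward, so I backed off 4 mm before squeezing fully. The swing peaked at about 18 N.
- **Tilt in the grip:** The door hung about 4° nose-down in the fingers and was levelled against the tray floor. The last measured tilt was 1.1°. I lowered it about 3 mm more, and after that I judged flatness by eye only.

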